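Load the tube rinse slide

ROBOT

A 6-joint arm with a two-finger parallel gripper is mounted at the origin on a cart in front of the work surface, level with it; the furniture and walls round the work are solid. World frame = base frame: x ahead of the robot, y to its left, z up, the work surface at z = 0. Lengths are in m, angles in degrees, forces in N, time in s.
With the tool pointing down it reaches from about 0.4 to 0.825 m from the base axis. Payload 7 kg.
Tool frame: the origin (TCP) lies at the very end of the fingers, on their centre line; the grasp point (between the pads) lies 19 mm behind it (hold_point_z is the distance from the TCP to the grasp point, in m); x points along the fingers, y is the direction in which the jaws open and shut, and the axes are right-handed (so a half turn about x gives the same grasp; the last joint's range is limited). The gripper opens to 88 mm and grips with 3 to 60 N. Pads are 19 mm wide; open, the fingers measure 130 mm over their backs; the gripper's body (78 mm by 193 mm) begins 47 mm behind the grasp point.
Start: joints at [92.309, 20.546, 0.682, 0, -70.136, -16.507], TCP at [0.166, 0.654, 0.227] pointing down, gripper open.
Joint ranges: [-176.03, 176.03], [-82.01, 121.73], [-58.28, 71.71], [-173.87, 95.51], [-174.79, -0.11], [-173.66, 173.66]. Speed limits (degrees/s): [136.94, 136.94, 172.46, 180, 180, 180].

INTERFACE

Orientations are given as [roll, pitch, yaw] about the fixed x, y, z axes, in that order (R = Rz(yaw) Ry(pitch) Rx(roll)).
In Python, from plant import * gives the robot as it stands.
- The arm moves only by the shell command python3 -m crank 'ROWS'. ROWS is a JSON object of lists of equal length, an entry for each row: "delta_pos": the shift along the tool's x, y, z in m, a list of three; "turn": the turn, a rotation vector about the tool's x, y, z in degrees, a list of three; "grip": the opening, from 0 (shut) to 1 (fully open). A call has 1 to 12 rows; each row is the pose to reach, as a shift and turn from the pose commanded when the call began, along the tool's axes at that moment; what a row does not reach only later rows make up. A row lasts 1/12 s, in which the tool goes at most 41.7 mm and 7.16 degrees, less where a joint would pass 70% of its speed; a pose out of reach is approached as far as the arm can. A call with a gripper value outside its range is refused whole. The fingers move at their own pace and stop on an object; the grip force is fixed at half the most. Time passes only in rows, so rows that repeat a pose let the fingers close. It gives the time, the measured TCP pose, the force and the opening at its end, in the units of the state.
- get_obs(): the state, without advancing time (a new reading comes with each control period).
- snapshot(name): name is "scene" or "side" or "wrist"; returns a dict with "pixels" (480x640x3 uint8, blue, green, red), "range_z" (480x640 float32, m along the optical axis (not along the pixel's ray), 0 where there is no reading), "camera_matrix" (3x3 intrinsics, pixels), "eye" and "rotation" of the camera in the world. Camera axes: x right, y up, looking along -z (the intrinsics and any distortion apply to the point x, -y, -z); pixel columns grow to the right and rows downward; lengths in m; the calibration is good to about 2 mm. A picture is of the moment at which its call begins.
- close_job(): hands the job in, once; it reports no verdict.
The state is a dict: "clock": time; "joint_pos": joint angles; "qvel": joint speeds; "tau": joint torques, N m; "tool_pos": TCP position; "orientation": TCP orientation; "force": force on the tool from outside, world axes, zero at the start; "moment": the same for the moment, N m; "opening": finger opening in m.
Only numpy, scipy, OpenCV 4.12 (cv2) and the standard library are available. Lean on these libraries where they do the work, as an engineer would, in place of code of your own. Each camera call takes 0.05 s, during which the arm holds its last target. There are 200 camera calls.

TASK

Free the transport lock of the rinse slide by pulling its paddle all the way out, then pull up the index plunger, shift the carriage from its parked hole to the middle loading hole and let the plunger drop home. Take every sample tube out of the rack and stand it cap up, right down, in a carriage socket of its own; then shift the carriage with the plunger to the last hole, the rinsing position, let the pin drop home there, and push the transport lock fully in again. Leave the rack standing and do not disturb the timer and the weighing dish.

Things in the scene. Friction and masses are not known exactly. Their poses are not given: they have to be found in the camera images.
- rinse_slide: the fixed rinse slide: a flat aluminium base 150 x 320 mm (x by y), plate top at z = 15 mm, with a narrow lug 54 mm wide that runs out to 198 mm from the origin on its -x side and carries the transport lock. Origin: centre of the base's underside; its y axis is the slide direction. A low grey sheet-metal hood stands across the base over y = -143 to -73 mm, top at z = 82 mm; it covers the sockets while the carriage is parked. Starts with yaw between about 0.3 and 0.52 rad
- carriage (a joint): position of the grey carriage (134 mm in x, 140 mm in y, top at z = 70 mm) along the slide's +y axis, m. The index strip under it has three holes: parked 0 (start), loading position 0.070, rinsing position 0.140. About 1.5 N of friction. It moves only while the plunger is pulled up and the lock is off; there is about 1 mm of play in a hole, and hard stops at -0.002 and 0.145
- plunger (a joint): lift of the spring-loaded index plunger on the carriage, m: 0 = pin fully home in a hole, 0.015 = pulled up to its stop. The pin is clear of the strip above 0.008; let go between holes it rests on the strip at about 0.007, slides along it with the carriage, and snaps into the next hole by itself. The spring takes about 3.5 N at 0 and 7 N at the stop
- plunger_knob (a point): centre of the plunger's upright black cylindrical knob, 28 mm in diameter and 28 mm tall, 102 mm above the bench when home, with a 19 mm collar below it. It rises with the plunger and travels with the carriage (85 mm to the +y side of the row of sockets, half-way along it). Axes parallel to the slide's
- lock (a joint): transport lock, m: 0 = locked (bar pushed fully in against the carriage side), 0.040 = unlocked, fully out at its end stop. It moves out along the slide's -x axis and stays where it is left (about 3 N of friction). Locked, its tongue blocks the carriage; it can be pushed home only with the carriage parked or in the rinsing position
- lock_grip (a point): the lock's upright black paddle grip, 28 mm along the slide's x, 14 mm thick along y, its top 17 mm above this point and its foot 29 mm below it. This point is 80 mm above the bench on the paddle's centre line. The fixture below it reaches up to 53 mm above the bench. Axes parallel to the slide's
- socket_0 (a point): centre of the mouth of the carriage's socket number 1 counted from the lock's side (-x); it lies in the carriage's top face, 70 mm above the bench: a square hole 15 mm wide and 35 mm deep with a 2 mm chamfer; the four sockets stand 34 mm apart in a row along the slide's x. Travels with the carriage; axes parallel to the slide's
- socket_1 (a point): centre of the mouth of the carriage's socket number 2 counted from the lock's side; it lies in the carriage's top face, 70 mm above the bench: a square hole 15 mm wide and 35 mm deep with a 2 mm chamfer; the four sockets stand 34 mm apart in a row along the slide's x. Travels with the carriage; axes parallel to the slide's
- socket_2 (a point): centre of the mouth of the carriage's socket number 3 counted from the lock's side; it lies in the carriage's top face, 70 mm above the bench: a square hole 15 mm wide and 35 mm deep with a 2 mm chamfer; the four sockets stand 34 mm apart in a row along the slide's x. Travels with the carriage; axes parallel to the slide's
- socket_3 (a point): centre of the mouth of the carriage's socket number 4, farthest from the lock (+x); it lies in the carriage's top face, 70 mm above the bench: a square hole 15 mm wide and 35 mm deep with a 2 mm chamfer; the four sockets stand 34 mm apart in a row along the slide's x. Travels with the carriage; axes parallel to the slide's
- tube_rack: grey two-row tube rack, loose, about 0.4 kg, 200 mm (x) by 66 mm (y) by 52 mm high; origin at the centre of its underside. The tubes stand in 13 to 14 mm square cells on its 3 mm floor, at x = -79.5, -26.5, +26.5 and +79.5 mm and y = +13, -13, +13 and -13 mm in turn; three or all four of these are filled. Its yaw is between about 1.2 and 1.95 rad at the start
- tube_0_centre (a point): capped sample tube, 12 mm in diameter, 88 mm long, 12 g; the point is its centre, 44 mm above its round bottom, z along the tube to its cap. The cap is its top 14 mm, 14 mm in diameter. It stands upright in the rack at the start, or is absent (None). Seated in a socket, this point is 9 mm above the socket's mouth
- tube_1_centre (a point): capped sample tube, 12 mm in diameter, 88 mm long, 12 g; the point is its centre, 44 mm above its round bottom, z along the tube to its cap. The cap is its top 14 mm, 14 mm in diameter. It stands upright in the rack at the start, or is absent (None). Seated in a socket, this point is 9 mm above the socket's mouth
- tube_2_centre (a point): capped sample tube, 12 mm in diameter, 88 mm long, 12 g; the point is its centre, 44 mm above its round bottom, z along the tube to its cap. The cap is its top 14 mm, 14 mm in diameter. It stands upright in the rack at the start, or is absent (None). Seated in a socket, this point is 9 mm above the socket's mouth
- tube_3_centre (a point): capped sample tube, 12 mm in diameter, 88 mm long, 12 g; the point is its centre, 44 mm above its round bottom, z along the tube to its cap. The cap is its top 14 mm, 14 mm in diameter. It stands upright in the rack at the start, or is absent (None). Seated in a socket, this point is 9 mm above the socket's mouth
- timer: bystander, loose: small digital bench timer, 58 x 66 x 20 mm; origin at the centre of its underside
- weigh_boat: bystander, loose: square white weighing dish, 48 mm, 18 mm high; origin at the centre of its underside

How it is judged (in metres and radians):
On the way, in this order (a step that is already met when the one before it is completed fails the run):
1. the transport lock is fully out at its end stop (value of joint lock above 0.036 m), for 0.2 s.
2. the carriage is in the loading position with the plunger home in the middle hole (value of joint carriage between 0.0665 and 0.0735 m and value of joint plunger below 0.003 m), for 0.3 s.
3. all tubes stand seated in carriage sockets and are let go, with the carriage still indexed in the loading position (all of step 2 and ((horizontal distance between tube_0_centre and socket_0 below 0.006 m and z of tube_0_centre in the frame of socket_0 between 0 and 0.014 m) or (horizontal distance between tube_0_centre and socket_1 below 0.006 m and z of tube_0_centre in the frame of socket_1 between 0 and 0.014 m) or (horizontal distance between tube_0_centre and socket_2 below 0.006 m and z of tube_0_centre in the frame of socket_2 between 0 and 0.014 m) or (horizontal distance between tube_0_centre and socket_3 below 0.006 m and z of tube_0_centre in the frame of socket_3 between 0 and 0.014 m)) and ((horizontal distance between tube_1_centre and socket_0 below 0.006 m and z of tube_1_centre in the frame of socket_0 between 0 and 0.014 m) or (horizontal distance between tube_1_centre and socket_1 below 0.006 m and z of tube_1_centre in the frame of socket_1 between 0 and 0.014 m) or (horizontal distance between tube_1_centre and socket_2 below 0.006 m and z of tube_1_centre in the frame of socket_2 between 0 and 0.014 m) or (horizontal distance between tube_1_centre and socket_3 below 0.006 m and z of tube_1_centre in the frame of socket_3 between 0 and 0.014 m)) and ((horizontal distance between tube_2_centre and socket_0 below 0.006 m and z of tube_2_centre in the frame of socket_0 between 0 and 0.014 m) or (horizontal distance between tube_2_centre and socket_1 below 0.006 m and z of tube_2_centre in the frame of socket_1 between 0 and 0.014 m) or (horizontal distance between tube_2_centre and socket_2 below 0.006 m and z of tube_2_centre in the frame of socket_2 between 0 and 0.014 m) or (horizontal distance between tube_2_centre and socket_3 below 0.006 m and z of tube_2_centre in the frame of socket_3 between 0 and 0.014 m)) and ((horizontal distance between tube_3_centre and socket_0 below 0.006 m and z of tube_3_centre in the frame of socket_0 between 0 and 0.014 m) or (horizontal distance between tube_3_centre and socket_1 below 0.006 m and z of tube_3_centre in the frame of socket_1 between 0 and 0.014 m) or (horizontal distance between tube_3_centre and socket_2 below 0.006 m and z of tube_3_centre in the frame of socket_2 between 0 and 0.014 m) or (horizontal distance between tube_3_centre and socket_3 below 0.006 m and z of tube_3_centre in the frame of socket_3 between 0 and 0.014 m)) and contact force between the fingers and tube_0 below 0.2 N and contact force between the fingers and tube_1 below 0.2 N and contact force between the fingers and tube_2 below 0.2 N and contact force between the fingers and tube_3 below 0.2 N), for 0.3 s.
4. the carriage is in the rinsing position with the plunger home in the last hole (value of joint carriage between 0.1365 and 0.1435 m and value of joint plunger below 0.003 m), for 0.3 s.
At the end, for the whole second after the job is handed in: carriage at the rinsing hole (0.140 m, within 3.5 mm) with the plunger home (within 3 mm), lock fully in (within 4 mm), every tube seated in a socket (centre within 6 mm of the socket's axis and less than 14 mm above its mouth) and released, rack standing on the bench (all of step 4 and value of joint lock below 0.004 m and ((horizontal distance between tube_0_centre and socket_0 below 0.006 m and z of tube_0_centre in the frame of socket_0 between 0 and 0.014 m) or (horizontal distance between tube_0_centre and socket_1 below 0.006 m and z of tube_0_centre in the frame of socket_1 between 0 and 0.014 m) or (horizontal distance between tube_0_centre and socket_2 below 0.006 m and z of tube_0_centre in the frame of socket_2 between 0 and 0.014 m) or (horizontal distance between tube_0_centre and socket_3 below 0.006 m and z of tube_0_centre in the frame of socket_3 between 0 and 0.014 m)) and ((horizontal distance between tube_1_centre and socket_0 below 0.006 m and z of tube_1_centre in the frame of socket_0 between 0 and 0.014 m) or (horizontal distance between tube_1_centre and socket_1 below 0.006 m and z of tube_1_centre in the frame of socket_1 between 0 and 0.014 m) or (horizontal distance between tube_1_centre and socket_2 below 0.006 m and z of tube_1_centre in the frame of socket_2 between 0 and 0.014 m) or (horizontal distance between tube_1_centre and socket_3 below 0.006 m and z of tube_1_centre in the frame of socket_3 between 0 and 0.014 m)) and ((horizontal distance between tube_2_centre and socket_0 below 0.006 m and z of tube_2_centre in the frame of socket_0 between 0 and 0.014 m) or (horizontal distance between tube_2_centre and socket_1 below 0.006 m and z of tube_2_centre in the frame of socket_1 between 0 and 0.014 m) or (horizontal distance between tube_2_centre and socket_2 below 0.006 m and z of tube_2_centre in the frame of socket_2 between 0 and 0.014 m) or (horizontal distance between tube_2_centre and socket_3 below 0.006 m and z of tube_2_centre in the frame of socket_3 between 0 and 0.014 m)) and ((horizontal distance between tube_3_centre and socket_0 below 0.006 m and z of tube_3_centre in the frame of socket_0 between 0 and 0.014 m) or (horizontal distance between tube_3_centre and socket_1 below 0.006 m and z of tube_3_centre in the frame of socket_1 between 0 and 0.014 m) or (horizontal distance between tube_3_centre and socket_2 below 0.006 m and z of tube_3_centre in the frame of socket_2 between 0 and 0.014 m) or (horizontal distance between tube_3_centre and socket_3 below 0.006 m and z of tube_3_centre in the frame of socket_3 between 0 and 0.014 m)) and contact force between the fingers and tube_0 below 0.2 N and contact force between the fingers and tube_1 below 0.2 N and contact force between the fingers and tube_2 below 0.2 N and contact force between the fingers and tube_3 below 0.2 N and angle between tube_rack's own z axis and vertical below 0.1 rad and height (world z) of tube_rack above -0.01 m); the robot touches nothing.
It fails at once if a bystander (timer or weighing dish) is shifted by more than 4 cm or tipped over (distance of any of timer, weigh_boat from where it was at the start of the episode above 0.04 m or angle between any of timer, weigh_boat's own z axis and vertical above 0.8 rad).
Of tube_0, tube_1, tube_2, tube_3 only 3 to 4 are there at a start; the rules pass over those that are not, and their reading is None.
At some moment in a run one of tube_rack may be knocked a few centimetres aside while the robot is not near it.
It also fails if it takes over 208 s, if anything falls off the work surface, if the arm or the gripper's body presses on something with over 40 N, if the wrist force passes 120 N, or if a joint passes its speed limit or range.

## Working session

There is one attempt and no reset: what is moved stays moved. The work goes in short steps, Python scripts to look and compute and a shell command to move; the robot and the scene stay as the last step left them, time stands still between calls to the robot, and variables do not carry over. Pictures are saved under pics/ and viewed, about 12 in all and at most 16, crops included, and the job is handed in when it is done.

```bash
ls; mkdir -p pics; cat > h.py <<'E'
from plant import *
import numpy as np, cv2
from scipy.spatial.transform import Rotation as R
def snap(n,save=None):
    s=snapshot(n)
    if save: cv2.imwrite('pics/'+save+'.png',s['pixels'])
    return s
def cloud(s):
    z=s['range_z']; K=s['camera_matrix']; v,u=np.mgrid[0:480,0:640]
    x=(u-K[0,2])/K[0,0]*z; y=(v-K[1,2])/K[1,1]*z
    P=np.stack([x,-y,-z],-1)@np.array(s['rotation']).T+np.array(s['eye'])
    P[z<=0]=np.nan
    return P
def pose():
    o=get_obs(); return np.array(o['tool_pos']),R.from_euler('xyz',o['orientation'],degrees=True)
def delta(target):
    p,r=pose(); return r.inv().apply(np.array(target)-p)
E
python3 - <<'E'
from h import *
o=get_obs(); print(o)
a=snap('scene','a0'); b=snap('side','b0'); 
for s in (a,b): print(s['camera_matrix'],s['eye'],s['rotation'], [k for k in s])
cv2.imwrite('pics/ab.png',np.vstack([cv2.resize(x['pixels'],(400,300)) for x in (a,b)]))
np.savez('s0.npz',a=cloud(a),b=cloud(b))
E
```

```text
pics
{'clock': 0.0, 'joint_pos': array([ 9.23085995e+01,  2.05922429e+01,  6.32413136e-01, -2.07314274e-02,
       -7.01344699e+01, -1.65056491e+01]), 'qvel': array([-0.09865429, -0.02995196, -0.0065178 , -0.0367684 , -0.01754874,
       -0.00958384]), 'tau': array([ 1.57304448e-04, -5.82718956e+01,  2.93048841e+01,  6.99746355e+00,
        6.73916191e-03, -1.53012897e-04]), 'tool_pos': array([0.16546562, 0.65389435, 0.2256013 ]), 'orientation': array([ 94.8304907 ,  89.90370684, -99.37361977]), 'force': array([-0.12167931,  0.06116942,  0.08984476]), 'moment': array([-0.00393201,  0.03819788, -0.00655795]), 'opening': 0.08763556566457596}
[[494.68350563   0.         312.15367546]
 [  0.         494.68350563 237.1028405 ]
 [  0.           0.           1.        ]] [ 0.05097309 -0.47654435  0.69126046] [ 49.13659247  -1.34756306 -42.39950342] ['pixels', 'range_z', 'camera_matrix', 'eye', 'rotation']
[[515.85443052   0.         318.71692862]
 [  0.         515.85443052 231.8760687 ]
 [  0.           0.           1.        ]] [ 0.41498955 -0.73740493  0.53084159] [60.79002602 -1.05027726 -8.75052548] ['pixels', 'range_z', 'camera_matrix', 'eye', 'rotation']Traceback (most recent call last):
  File "<stdin>", line 6, in <module>
  File "h.py", line 11, in cloud
    P=np.stack([x,-y,-z],-1)@np.array(s['rotation']).T+np.array(s['eye'])
      ~~~~~~~~~~~~~~~~~~~~~~~~~~~~~~~~~~~~~~~~~~~~~~~~^~~~~~~~~~~~~~~~~~~
ValueError: operands could not be broadcast together with shapes (480,640) (3,)
```

View pics/a0.png

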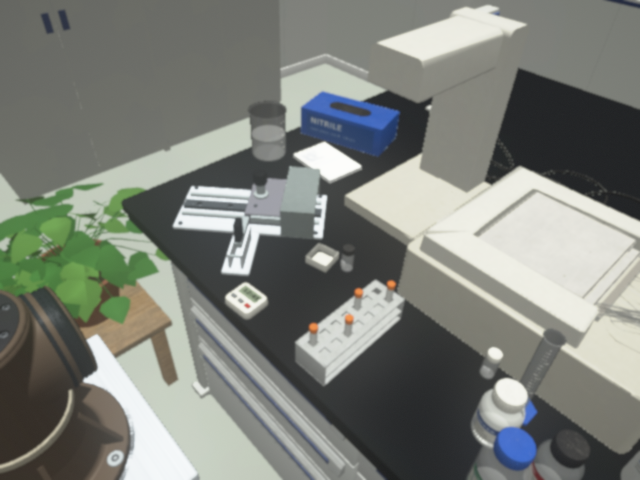

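View pics/b0.png

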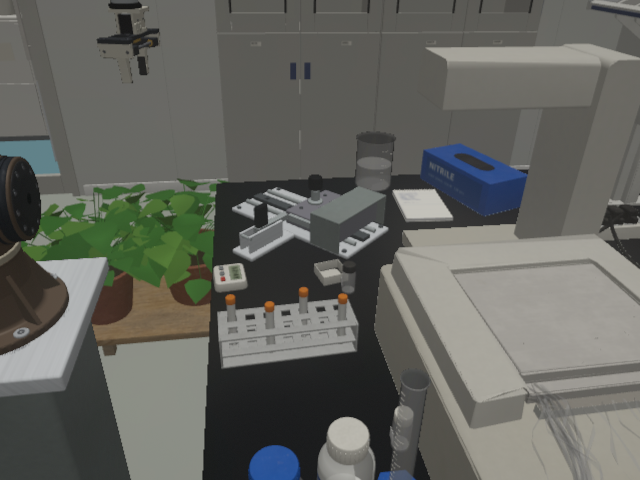

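The side view shows the rack with four orange caps (around 230-343, 295-307), the lock paddle (261,214) and the plunger knob (316,185). `rotation` is given as Euler angles, so I'll fix that in the helper and measure.

```bash
sed -i "s/np.array(s\['rotation'\]).T/R.from_euler('xyz',s['rotation'],degrees=True).as_matrix().T/" h.py
python3 - <<'E'
from h import *
H=np.zeros((600,600,3),np.uint8) # 1px=1.5mm x:0.1..1.0 up, y 0.45..-0.45
zb=np.full((600,600),-1.)
for n in ('scene','side'):
    s=snap(n); P=cloud(s); np.save(n+'.npy',P); np.save(n+'_px.npy',s['pixels'])
    hsv=cv2.cvtColor(s['pixels'],cv2.COLOR_BGR2HSV)
    m=((hsv[...,0]<14)&(hsv[...,1]>150)&(hsv[...,2]>120)).astype(np.uint8)
    nc,l,st,c=cv2.connectedComponentsWithStats(m)
    for i in range(1,nc):
        q=P[l==i]; q=q[np.isfinite(q[:,0])]
        if st[i,4]>15 and len(q) and .05<np.median(q[:,2])<.15: print(n,c[i].round(),st[i,4],np.median(q,0).round(4),q[:,2].max().round(3))
    for lo,hi,nm in ((-.01,.006,'bench'),):
        q=P[(P[...,2]>lo)&(P[...,2]<hi)]; print(nm,len(q),np.median(q[:,2]).round(4))
    q=P.reshape(-1,3); col=s['pixels'].reshape(-1,3)
    ok=np.isfinite(q[:,0])&(q[:,2]<.2)&(q[:,2]>-.02)
    r=((1.0-q[:,0])/.0015); cc=((.45-q[:,1])/.0015)
    for k in np.where(ok)[0]:
        i,j=int(r[k]),int(cc[k])
        if 0<=i<600 and 0<=j<600 and q[k,2]>zb[i,j]: zb[i,j]=q[k,2]; H[i,j]=col[k]
cv2.imwrite('pics/top.png',H); np.save('zb.npy',zb)
E
```

```text
scene [391. 284.] 49 [ 0.5485 -0.1492  0.0906] 0.093
scene [358. 292.] 40 [ 0.4937 -0.1242  0.0904] 0.093
scene [349. 319.] 33 [ 0.4409 -0.1545  0.0906] 0.093
scene [313. 327.] 53 [ 0.3885 -0.1288  0.0907] 0.093
bench 70652 0.0002
side [303. 292.] 18 [ 0.494  -0.1313  0.0881] 0.09
side [269. 307.] 18 [ 0.4428 -0.1594  0.088 ] 0.09
bench 43899 -0.0008
```

View pics/top.png

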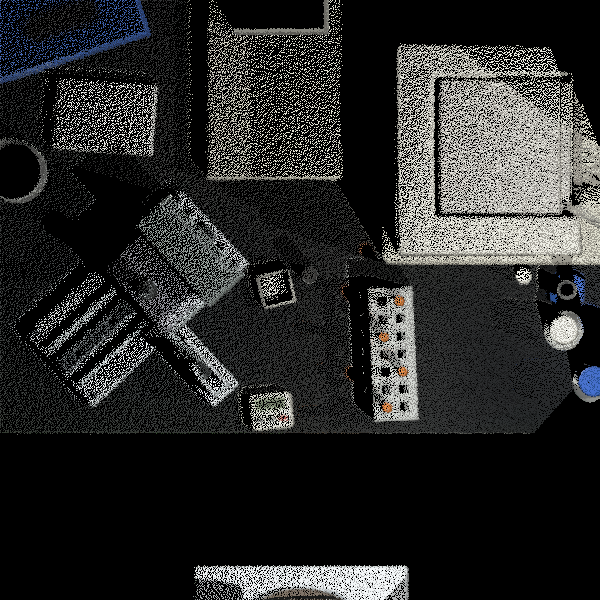

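```bash
python3 - <<'E'
from h import *
Q=[];C=[]
for n in ('scene','side'):
    P=np.load(n+'.npy'); c=np.load(n+'_px.npy'); m=np.isfinite(P[...,0])
    q=P[m];cc=c[m]
    k=(q[:,0]>.35)&(q[:,0]<.76)&(q[:,1]>.04)&(q[:,1]<.43)&(q[:,2]>.008)&(q[:,2]<.13)
    # exclude timer/dish region
    k&=~((q[:,0]<.43)&(q[:,1]<.1)&(q[:,2]<.03)); k&=~((q[:,1]<.09)&(q[:,2]<.03)&(q[:,0]>.5))
    q=q[k];cc=cc[k]
    print(n,len(q))
    hood=q[(q[:,2]>.079)&(q[:,2]<.086)&(q[:,0]>.55)&(q[:,1]<.25)&(cc.max(1)>70)]
    # use RANSAC-free minAreaRect after density trim
    r=cv2.minAreaRect((hood[:,:2]*1000).astype(np.float32)); print('hood',len(hood),r, hood[:,2].mean())
    pl=q[(q[:,2]>.011)&(q[:,2]<.018)]
    best=min(np.arange(.28,.6,.005),key=lambda y:(lambda w:np.ptp(np.percentile(w[:,1],[.5,99.5])))(hood[:,:2]@np.array([[np.cos(y),-np.sin(y)],[np.sin(y),np.cos(y)]])))
    print('hood yaw',best)
    hi=q[(q[:,2]>.088)]
    for z0,z1 in ((.112,.12),(.09,.099)):
        g=q[(q[:,2]>z0)&(q[:,2]<z1)]
        print(z0,len(g),np.median(g,0),g.min(0),g.max(0))
    np.save(n+'_q.npy',q)
    Q.append(q)
q=np.vstack(Q)
from scipy.optimize import minimize
pl=q[(q[:,2]>.011)&(q[:,2]<.0185)]
for y in np.arange(.3,.56,.02):
    w=pl[:,:2]@np.array([[np.cos(y),-np.sin(y)],[np.sin(y),np.cos(y)]])
    print(round(y,2),np.percentile(w,[.3,99.7],axis=0).round(4).tolist(),np.ptp(np.percentile(w,[.3,99.7],axis=0),axis=0).round(4))
E
```

```text
scene 10164
hood 1510 ((603.8876342773438, 187.95529174804688), (168.72543334960938, 132.06825256347656), 42.71860885620117) 0.08205049706343492
hood yaw 0.5950000000000003
0.112 179 [0.69907162 0.38125812 0.11517303] [0.55311291 0.21551081 0.11202719] [0.75900317 0.42935255 0.11987835]
0.09 234 [0.56729668 0.22526046 0.09511603] [0.43554264 0.13559968 0.09000065] [0.75943949 0.42998504 0.09897362]
side 9680
hood 1315 ((604.24560546875, 187.12962341308594), (169.54782104492188, 128.0791015625), 42.97453689575195) 0.08112043354443278
hood yaw 0.5950000000000003
0.112 161 [0.70061749 0.38438447 0.11501828] [0.54982108 0.2155231  0.11201458] [0.75984849 0.42935858 0.11998016]
0.09 226 [0.56895991 0.22368502 0.09442096] [0.4348125  0.13572533 0.09003315] [0.75896291 0.42810754 0.09885564]
0.3 [[0.414, -0.1187], [0.8316, 0.2366]] [0.4176 0.3553]
0.32 [[0.4141, -0.1332], [0.8344, 0.2248]] [0.4203 0.3581]
0.34 [[0.414, -0.1477], [0.8368, 0.213]] [0.4228 0.3607]
0.36 [[0.4137, -0.1621], [0.8389, 0.201]] [0.4252 0.3632]
0.38 [[0.4132, -0.1765], [0.8407, 0.189]] [0.4275 0.3655]
0.4 [[0.4125, -0.1908], [0.8421, 0.1768]] [0.4296 0.3676]
0.42 [[0.4117, -0.205], [0.8431, 0.1646]] [0.4315 0.3696]
0.44 [[0.4106, -0.2191], [0.8439, 0.1523]] [0.4333 0.3714]
0.46 [[0.4094, -0.2332], [0.8444, 0.1398]] [0.435 0.373]
0.48 [[0.4079, -0.2471], [0.8445, 0.1275]] [0.4366 0.3746]
0.5 [[0.4063, -0.261], [0.8443, 0.1151]] [0.438  0.3761]
0.52 [[0.4046, -0.2747], [0.8437, 0.1028]] [0.4391 0.3775]
0.54 [[0.4028, -0.2884], [0.8428, 0.0904]] [0.4401 0.3788]
0.56 [[0.4008, -0.3019], [0.8416, 0.0778]] [0.4408 0.3797]
```

```bash
python3 - <<'E'
from h import *
q=np.vstack([np.load(n+'_q.npy') for n in ('scene','side')])
def box(x0,x1,y0,y1,z0,z1): return q[(q[:,0]>x0)&(q[:,0]<x1)&(q[:,1]>y0)&(q[:,1]<y1)&(q[:,2]>z0)&(q[:,2]<z1)]
k=box(.52,.62,.19,.26,.1135,.119); print('knob top',len(k),k.mean(0),k.min(0),k.max(0),cv2.minEnclosingCircle((k[:,:2]*1e3).astype(np.float32)))
p=box(.4,.5,.1,.2,.094,.1); print('paddle top',len(p),p.mean(0),p.min(0),p.max(0),cv2.minAreaRect((p[:,:2]*1e3).astype(np.float32)))
h=box(.55,.75,.06,.24,.0795,.0845)
# occupancy filtering
import collections
g=np.floor(h[:,:2]/.004).astype(int); cnt=collections.Counter(map(tuple,g)); h=h[[cnt[tuple(a)]>=4 for a in g]]
print('hood',len(h),h.min(0),h.max(0))
r=cv2.minAreaRect((h[:,:2]*1e3).astype(np.float32)); print(r,cv2.boxPoints(r))
b=box(.38,.75,.06,.45,.012,.018); b=b[~((b[:,0]>.7)&(b[:,1]>.25))]; b=b[~((b[:,1]<.11)&(b[:,0]>.5))]
g=np.floor(b[:,:2]/.004).astype(int); cnt=collections.Counter(map(tuple,g)); b=b[[cnt[tuple(a)]>=3 for a in g]]
for y in (.42,.45,.48,.5,.52,.54,.56,.58,.6,.62): 
    M=np.array([[np.cos(y),-np.sin(y)],[np.sin(y),np.cos(y)]])
    w=b[:,:2]@M; wh=h[:,:2]@M
    print(y,w.min(0).round(4),w.max(0).round(4),np.ptp(w,axis=0).round(4),'hood',np.percentile(wh,[1,99],axis=0).round(4).tolist(),np.ptp(np.percentile(wh,[1,99],axis=0),axis=0).round(4))
I=np.zeros((480,480,3),np.uint8)
for s,c in ((q[q[:,2]<.02],(90,90,90)),(b,(255,255,255)),(h,(0,255,0)),(k,(0,0,255)),(p,(0,255,255))):
    for a in s: 
        i,j=int((.78-a[0])/.0009),int((.46-a[1])/.0009)
        if 0<=i<480 and 0<=j<480: I[i,j]=c
cv2.imwrite('pics/seg.png',I)
E
```

```text
knob top 138 [0.56466452 0.2283359  0.11513897] [0.55129362 0.21551081 0.11351591] [0.57828709 0.24225079 0.11860754] ((564.967529296875, 228.6829376220703), 14.649380683898926)
paddle top 99 [0.44667466 0.14705413 0.09593101] [0.43489619 0.1373036  0.09401293] [0.46121975 0.15724896 0.09897362] ((447.32830810546875, 148.89639282226562), (28.44341468811035, 14.392851829528809), 41.837181091308594)
hood 1908 [0.55044432 0.08803523 0.07951104] [0.70369164 0.23970792 0.0844927 ]
((605.0783081054688, 185.20973205566406), (164.735107421875, 125.6236572265625), 42.89201354980469) [[501.9818  175.16716]
 [587.48364  83.13051]
 [708.1748  195.2523 ]
 [622.673   287.28894]]
0.42 [ 0.4095 -0.1958] [0.725  0.1676] [0.3155 0.3634] hood [[0.559, -0.1555], [0.7153, -0.0494]] [0.1563 0.1061]
0.45 [ 0.408  -0.2172] [0.7214 0.1492] [0.3134 0.3665] hood [[0.5551, -0.1728], [0.7122, -0.0702]] [0.1571 0.1027]
0.48 [ 0.4061 -0.2384] [0.7171 0.1307] [0.3111 0.3692] hood [[0.5509, -0.1901], [0.7083, -0.0909]] [0.1575 0.0992]
0.5 [ 0.4046 -0.2524] [0.7139 0.1183] [0.3093 0.3708] hood [[0.5479, -0.2014], [0.7055, -0.1046]] [0.1576 0.0968]
0.52 [ 0.403  -0.2663] [0.7105 0.1059] [0.3075 0.3722] hood [[0.5445, -0.2128], [0.7024, -0.1183]] [0.158  0.0945]
0.54 [ 0.4012 -0.2801] [0.7067 0.0934] [0.3055 0.3735] hood [[0.5409, -0.2241], [0.6991, -0.132]] [0.1582 0.0921]
0.56 [ 0.3992 -0.2938] [0.7026 0.0809] [0.3034 0.3747] hood [[0.5371, -0.2352], [0.6955, -0.1456]] [0.1584 0.0895]
0.58 [ 0.3971 -0.3074] [0.6983 0.0683] [0.3012 0.3757] hood [[0.533, -0.2461], [0.6916, -0.1592]] [0.1586 0.0869]
0.6 [ 0.3948 -0.3209] [0.6937 0.0557] [0.2989 0.3766] hood [[0.5287, -0.2571], [0.6873, -0.1727]] [0.1586 0.0843]
0.62 [ 0.3924 -0.3342] [0.6888 0.0431] [0.2965 0.3773] hood [[0.5243, -0.2681], [0.6829, -0.1861]] [0.1586 0.082 ]
```

View pics/seg.png

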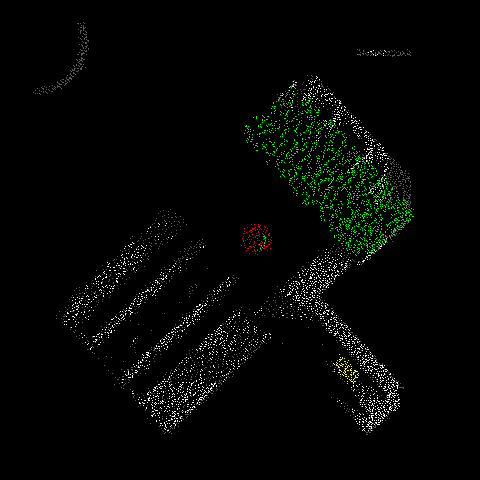

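```bash
python3 - <<'E'
from h import *
from collections import Counter
q=np.vstack([np.load(n+'_q.npy') for n in ('scene','side')])
def box(x0,x1,y0,y1,z0,z1): return q[(q[:,0]>x0)&(q[:,0]<x1)&(q[:,1]>y0)&(q[:,1]<y1)&(q[:,2]>z0)&(q[:,2]<z1)]
h=box(.54,.75,.06,.26,.0795,.0845)
b=box(.38,.75,.08,.45,.012,.018); b=b[~((b[:,0]>.715)&(b[:,1]>.2))]
f=lambda b,n:b[[Counter_[tuple(a)]>=n for a in g]]
def filt(b,n):
    g=np.floor(b[:,:2]/.005).astype(int); c=Counter(map(tuple,g)); return b[[c[tuple(a)]>=n for a in g]]
h=filt(h,5); b=filt(b,4)
for y in np.arange(.64,.82,.02):
    M=np.array([[np.cos(y),-np.sin(y)],[np.sin(y),np.cos(y)]])
    w=b[:,:2]@M; wh=h[:,:2]@M; pt=lambda w:np.percentile(w,[.5,99.5],axis=0)
    print(round(y,2),pt(w).round(4).tolist(),np.ptp(pt(w),axis=0).round(4),'hood',pt(wh).round(4).tolist(),np.ptp(pt(wh),axis=0).round(4),'knob',(np.array([.5648,.2285])@M).round(4),'pad',(np.array([.4473,.148])@M).round(4))
E
```

```text
0.64 [[0.3917, -0.3474], [0.8056, 0.0229]] [0.4139 0.3703] hood [[0.5183, -0.28], [0.6798, -0.1562]] [0.1615 0.1238] knob [ 0.5895 -0.154 ] pad [ 0.4472 -0.1484]
0.66 [[0.3888, -0.3604], [0.8032, 0.0113]] [0.4144 0.3717] hood [[0.5134, -0.2907], [0.6746, -0.1678]] [0.1612 0.1228] knob [ 0.5863 -0.1658] pad [ 0.4441 -0.1573]
0.68 [[0.3859, -0.3733], [0.8007, -0.0006]] [0.4148 0.3727] hood [[0.5082, -0.3013], [0.6692, -0.1794]] [0.161  0.1219] knob [ 0.5829 -0.1775] pad [ 0.4409 -0.1662]
0.7 [[0.3825, -0.386], [0.798, -0.0121]] [0.4155 0.3739] hood [[0.5027, -0.3117], [0.6636, -0.191]] [0.1609 0.1208] knob [ 0.5792 -0.1891] pad [ 0.4375 -0.175 ]
0.72 [[0.379, -0.3986], [0.7947, -0.0234]] [0.4157 0.3752] hood [[0.4972, -0.3222], [0.6579, -0.2024]] [0.1607 0.1198] knob [ 0.5753 -0.2006] pad [ 0.4339 -0.1837]
0.74 [[0.3753, -0.4109], [0.7911, -0.0345]] [0.4158 0.3765] hood [[0.491, -0.3333], [0.6519, -0.2138]] [0.1609 0.1195] knob [ 0.5712 -0.2121] pad [ 0.4301 -0.1923]
0.76 [[0.3712, -0.4232], [0.7872, -0.0456]] [0.4159 0.3776] hood [[0.4848, -0.3448], [0.6457, -0.2251]] [0.1608 0.1198] knob [ 0.5668 -0.2235] pad [ 0.4262 -0.2009]
0.78 [[0.3673, -0.4353], [0.7829, -0.056]] [0.4157 0.3793] hood [[0.4783, -0.3564], [0.6389, -0.2362]] [0.1606 0.1201] knob [ 0.5622 -0.2348] pad [ 0.4221 -0.2094]
0.8 [[0.3632, -0.4472], [0.7784, -0.0665]] [0.4152 0.3807] hood [[0.4715, -0.3684], [0.6324, -0.2473]] [0.1609 0.121 ] knob [ 0.5574 -0.246 ] pad [ 0.4178 -0.2178]
```

```bash
python3 - <<'E'
from h import *
from scipy.optimize import differential_evolution as DE
q=np.vstack([np.load(n+'_q.npy') for n in ('scene','side')])
q=q[(q[:,0]<.72)]
b=q[(q[:,2]>.012)&(q[:,2]<.018)]; h=q[(q[:,2]>.0795)&(q[:,2]<.0845)&(q[:,0]>.54)]; c=q[(q[:,2]>.066)&(q[:,2]<.074)&(q[:,0]>.54)]
print(len(b),len(h),len(c))
def rd(w,x0,x1,y0,y1):
    d=np.maximum(0,np.maximum(np.maximum(x0-w[:,0],w[:,0]-x1),np.maximum(y0-w[:,1],w[:,1]-y1))); return d
def cost(p,full=False):
    M=np.array([[np.cos(p[2]),-np.sin(p[2])],[np.sin(p[2]),np.cos(p[2])]])
    f=lambda a:(a[:,:2]-p[:2])@M
    B=np.minimum(rd(f(b),-.075,.075,-.16,.16),rd(f(b),-.198,-.07,-.027+p[3],.027+p[3])); Hh=rd(f(h),-.072,.072,-.143,-.073)
    C=rd(f(c),-.067,.067,-.178+p[4],-.038+p[4]) if False else 0
    k=f(np.array([[.5648,.2285]]))[0]
    if full: print('knob',k,'pad',f(np.array([[.4473,.1485]]))[0], 'med out',np.mean(B>.002),np.mean(Hh>.002)); [print(n,np.percentile(f(a),[2,98],axis=0).round(4).tolist()) for n,a in (('c',c),('h',h))]
    return np.minimum(B,.01).sum()+np.minimum(Hh,.01).sum()+np.abs(k[0])*50
r=DE(cost,[(.5,.65),(.15,.3),(.25,.9),(-.14,.14)],seed=1,maxiter=300,tol=1e-9); print(r.x,r.fun); cost(r.x,True)
E
```

```text
4435 2824 411
[ 0.54985301  0.24321675  0.72661586 -0.00399061] 3.697863261426038
knob [ 0.0013948  -0.02092964] pad [-0.13957539 -0.00266337] med out 0.027959413754227735 0.12889518413597734
c [[-0.0794, -0.1419], [0.2294, 0.0327]]
h [[-0.0758, -0.1415], [0.0867, -0.0179]]
```

```bash
cat >> h.py <<'E'
SL=np.array([.54985,.24322]); SY=.7266
def sw(x,y,z): # slide frame -> world
    c,s=np.cos(SY),np.sin(SY); return np.array([SL[0]+c*x-s*y,SL[1]+s*x+c*y,z])
def go(target,jaw=None):
    """print the shift (mm) and turn to a TCP target with tool down and jaw axis at world angle jaw (deg, mod 180)"""
    p,r=pose(); M=r.as_matrix(); cur=np.degrees(np.arctan2(M[1,1],M[0,1]))
    a=cur if jaw is None else cur+(jaw-cur+90)%180-90
    y=np.array([np.cos(np.radians(a)),np.sin(np.radians(a)),0]); x=np.array([0,0,-1.])
    T=R.from_matrix(np.stack([x,y,np.cross(x,y)],1))
    o=get_obs()
    print('t',round(o['clock'],2),'tcp',p.round(4),'jaw',cur.round(2),'F',o['force'].round(1),'open',round(o['opening'],4),'j',o['joint_pos'].round(0))
    print('  target',np.round(target,4),'d(m)',r.inv().apply(np.array(target)-p).round(4),'turn',(r.inv()*T).as_rotvec(degrees=True).round(2))
E
python3 - <<'E'
from h import *
print(np.degrees(SY)+90)
go([.4473,.1485,.17],np.degrees(SY)+90); go([.4473,.1485,.062],np.degrees(SY)+90)
for x in (-.05,.0): print(sw(x,-.036,.07))
E
```

```text
131.6311133942056
t 0.2 tcp [0.1655 0.6541 0.226 ] jaw -104.2 F [ 0.3  1.2 -0.2] open 0.0873 j [ 92.  21.   1.  -0. -70. -17.]
  target [0.4473 0.1485 0.17  ] d(m) [ 0.0565  0.421  -0.3972] turn [-5.583e+01  2.000e-02 -6.000e-02]
t 0.2 tcp [0.1655 0.6541 0.226 ] jaw -104.2 F [ 0.3  1.2 -0.2] open 0.0873 j [ 92.  21.   1.  -0. -70. -17.]
  target [0.4473 0.1485 0.062 ] d(m) [ 0.1645  0.4209 -0.3972] turn [-5.583e+01  2.000e-02 -6.000e-02]
[0.53639409 0.18309564 0.07      ]
[0.57376596 0.21631225 0.07      ]
```

```bash
python3 -m crank '{"delta_pos":[[0.05,0.421,-0.397],[0.05,0.421,-0.397],[0.05,0.421,-0.397],[0.05,0.421,-0.397],[0.05,0.421,-0.397],[0.05,0.421,-0.397],[0.05,0.421,-0.397],[0.05,0.421,-0.397],[0.05,0.421,-0.397],[0.05,0.421,-0.397],[0.05,0.421,-0.397],[0.05,0.421,-0.397]],"turn":[[-55.8,0,0],[-55.8,0,0],[-55.8,0,0],[-55.8,0,0],[-55.8,0,0],[-55.8,0,0],[-55.8,0,0],[-55.8,0,0],[-55.8,0,0],[-55.8,0,0],[-55.8,0,0],[-55.8,0,0]],"grip":[0.6,0.6,0.6,0.6,0.6,0.6,0.6,0.6,0.6,0.6,0.6,0.6]}'
python3 - <<'E'
from h import *
go([.4473,.1485,.17],np.degrees(SY)+90); go([.4473,.1485,.064],np.degrees(SY)+90)
E
```

```text
clock: 1.2
tool_pos: [0.4084, 0.2175, 0.1837]
orientation: [-168.4, 89.9, 53.2]
force: [0.2, 0.9, -0.2]
opening: 0.0526
t 1.2 tcp [0.4084 0.2175 0.1837] jaw -48.37 F [ 0.2  0.9 -0.2] open 0.0526 j [ 53.   2. -29.  -0. -59.  79.]
  target [0.4473 0.1485 0.17  ] d(m) [0.0137 0.0774 0.0167] turn [ 0.   -0.05  0.01]
t 1.2 tcp [0.4084 0.2175 0.1837] jaw -48.37 F [ 0.2  0.9 -0.2] open 0.0526 j [ 53.   2. -29.  -0. -59.  79.]
  target [0.4473 0.1485 0.064 ] d(m) [0.1197 0.0774 0.0168] turn [ 0.   -0.05  0.01]
```

```bash
python3 -m crank '{"delta_pos":[[0.014,0.077,0.017],[0.014,0.077,0.017],[0.014,0.077,0.017],[0.014,0.077,0.017]],"turn":[[0,0,0],[0,0,0],[0,0,0],[0,0,0]],"grip":[0.6,0.6,0.6,0.6]}'
python3 - <<'E'
from h import *
go([.4473,.1485,.064],np.degrees(SY)+90)
s=snap('wrist','w1'); P=cloud(s); print(s['eye'],s['rotation'])
q=P[np.isfinite(P[...,0])]
t=q[(q[:,2]>.09)&(q[:,2]<.1)&(abs(q[:,0]-.447)<.04)&(abs(q[:,1]-.148)<.04)]
print(len(t), t.mean(0) if len(t) else 0, cv2.minAreaRect((t[:,:2]*1e3).astype(np.float32)) if len(t) else 0)
E
```

```text
clock: 1.53
tool_pos: [0.4467, 0.1482, 0.1691]
orientation: [-2.8, 89.9, -141.4]
force: [0.5, 1.0, -1.0]
opening: 0.0526
t 1.53 tcp [0.4467 0.1482 0.1691] jaw -48.66 F [ 0.5  1.  -1. ] open 0.0526 j [ 42.   4. -29.  -0. -57.  89.]
  target [0.4473 0.1485 0.064 ] d(m) [ 0.1051  0.0002 -0.0007] turn [-0.29  0.07  0.  ]
[0.49798844 0.19278978 0.3269934 ] [-14.44240763   0.06313312 -48.58945607]
834 [0.44901236 0.15146341 0.09603952] ((448.565673828125, 150.98806762695312), (27.22653579711914, 13.942564010620117), 42.24936294555664)
```

View pics/w1.png

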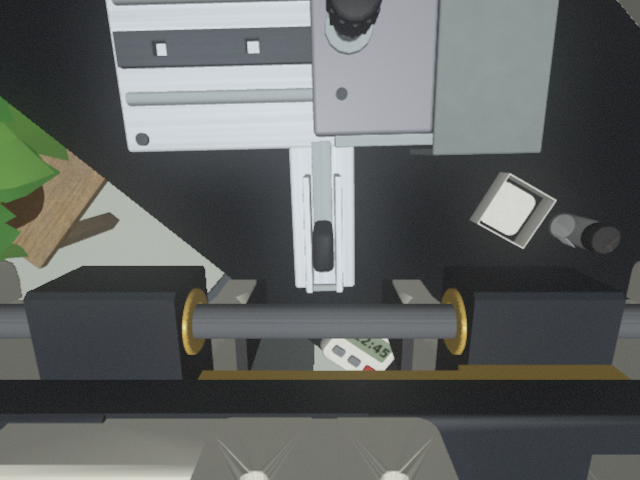

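The paddle is at (323,245), in line with the open jaws. I'll go down and grip it.

```bash
python3 -m crank '{"delta_pos":[[0.04,0,-0.002],[0.08,0,-0.002],[0.105,0,-0.002],[0.105,0,-0.002],[0.105,0,-0.002],[0.105,0,-0.002],[0.105,0,-0.002],[0.105,0,-0.002],[0.105,0,-0.002],[0.105,0,-0.002]],"turn":[[0,0,0],[0,0,0],[0,0,0],[0,0,0],[0,0,0],[0,0,0],[0,0,0],[0,0,0],[0,0,0],[0,0,0]],"grip":[0.6,0.6,0.6,0.6,0,0,0,0,0,0]}'
```

```text
clock: 2.42
tool_pos: [0.4482, 0.1522, 0.0655]
orientation: [179.7, 89.9, 41.3]
force: [0.5, -0.1, 0.2]
opening: 0.0181
```

```bash
python3 -m crank '{"delta_pos":[[0,0,0],[0,0,0],[0,0,0],[0,0,0.01],[0,0,0.02],[0,0,0.03],[0,0,0.04],[0,0,0.043],[0,0,0.043],[0,0,0.043],[0,0,0.043],[0,0,0.043]],"turn":[[0,0,0],[0,0,0],[0,0,0],[0,0,0],[0,0,0],[0,0,0],[0,0,0],[0,0,0],[0,0,0],[0,0,0],[0,0,0],[0,0,0]],"grip":[0,0,0,0,0,0,0,0,0,0,0,0]}'
```

```text
clock: 3.42
tool_pos: [0.4208, 0.1258, 0.0659]
orientation: [164.5, 89.4, 26.2]
force: [21.7, -2.0, -14.9]
opening: 0.0137
```

```bash
python3 -m crank '{"delta_pos":[[0,0,0],[0,0,0],[0,0,0],[0,0,0],[-0.04,0,0],[-0.08,0,0],[-0.12,0,0],[-0.12,0,0]],"turn":[[0,0,0],[0,0,0],[0,0,0],[0,0,0],[0,0,0],[0,0,0],[0,0,0],[0,0,0]],"grip":[0.6,0.6,0.6,0.6,0.6,0.6,0.6,0.6]}'
python3 - <<'E'
from h import *
s=snap('wrist','w2'); P=cloud(s)
q=P[np.isfinite(P[...,0])]
t=q[(q[:,2]>.09)&(q[:,2]<.1)&(abs(q[:,0]-.42)<.04)&(abs(q[:,1]-.123)<.04)]
if len(t): print(len(t),cv2.minAreaRect((t[:,:2]*1e3).astype(np.float32)))
k=q[(q[:,2]>.112)&(q[:,2]<.12)&(abs(q[:,0]-.565)<.03)&(abs(q[:,1]-.228)<.03)]
if len(k): print(len(k),k.mean(0),cv2.minEnclosingCircle((k[:,:2]*1e3).astype(np.float32)))
go(sw(0,-.021,.15),np.degrees(SY)+90); go(sw(0,-.021,.15),np.degrees(SY))
E
```

```text
clock: 4.08
tool_pos: [0.419, 0.1252, 0.192]
orientation: [169.0, 89.3, 30.7]
force: [0.9, 1.9, 0.9]
opening: 0.0522
709 ((421.22607421875, 126.03709411621094), (26.820674896240234, 13.795132637023926), 41.991233825683594)
t 4.13 tcp [0.4176 0.1247 0.1887] jaw -48.36 F [ 0.1 -0.2 -0.8] open 0.0524 j [ 43.  -1. -31.   0. -59.  89.]
  target [0.5638 0.2275 0.15  ] d(m) [ 0.0401  0.0203 -0.1773] turn [ 0.01 -0.47 -0.03]
t 4.13 tcp [0.4176 0.1247 0.1887] jaw -48.36 F [ 0.1 -0.2 -0.8] open 0.0524 j [ 43.  -1. -31.   0. -59.  89.]
  target [0.5638 0.2275 0.15  ] d(m) [ 0.0401  0.0203 -0.1773] turn [-89.99  -0.34  -0.4 ]
```

```bash
python3 -m crank '{"delta_pos":[[0.04,0,0],[0.08,0,0],[0.122,0,0],[0.122,0,0],[0.122,0,0],[0.122,0,0],[0.122,0,0],[0.122,0,0],[0.122,0,0],[0.122,0,0],[0.122,0,0]],"turn":[[0,0,0],[0,0,0],[0,0,0],[0,0,0],[0,0,0],[0,0,0],[0,0,0],[0,0,0],[0,0,0],[0,0,0],[0,0,0]],"grip":[0.6,0.6,0.6,0,0,0,0,0,0,0,0]}'
python3 -m crank '{"delta_pos":[[0,0,0],[0,0,0.004],[0,0,0.008],[0,0,0.008],[0,0,0.008],[0,0,0.008]],"turn":[[0,0,0],[0,0,0],[0,0,0],[0,0,0],[0,0,0],[0,0,0]],"grip":[0,0,0,0,0,0]}'
python3 -m crank '{"delta_pos":[[0,0,0],[0,0,0],[0,0,0],[-0.04,0,0],[-0.08,0,0],[-0.12,0,0],[-0.12,0,0]],"turn":[[0,0,0],[0,0,0],[0,0,0],[0,0,0],[0,0,0],[0,0,0],[0,0,0]],"grip":[0.5,0.5,0.5,0.5,0.5,0.5,0.5]}'
python3 - <<'E'
from h import *
for n in('wrist','scene'):
    s=snap(n); P=cloud(s)
    q=P[np.isfinite(P[...,0])]
    t=q[(q[:,2]>.09)&(q[:,2]<.1)&(abs(q[:,0]-.42)<.03)&(abs(q[:,1]-.123)<.03)]
    if len(t): print(n,len(t),cv2.minAreaRect((t[:,:2]*1e3).astype(np.float32)))
go(sw(0,-.021,.15),np.degrees(SY)+90)
E
```

```text
clock: 5.05
tool_pos: [0.4175, 0.1228, 0.0642]
orientation: [135.0, 89.8, -3.3]
force: [9.0, -10.2, 2.9]
opening: 0.0138
clock: 5.55
tool_pos: [0.4169, 0.1224, 0.0649]
orientation: [168.5, 89.1, 30.3]
force: [27.8, 0.6, -22.7]
opening: 0.0139
clock: 6.13
tool_pos: [0.4129, 0.1198, 0.1902]
orientation: [169.6, 89.3, 31.3]
force: [0.4, 2.3, 0.1]
opening: 0.0431
wrist 731 ((421.01214599609375, 125.97998809814453), (26.967741012573242, 13.597265243530273), 42.08161926269531)
scene 92 ((420.0412902832031, 122.4626693725586), (29.248207092285156, 14.264557838439941), 44.80378341674805)
t 6.23 tcp [0.4101 0.1185 0.1845] jaw -48.4 F [ 0.3 -0.7 -0.2] open 0.0443 j [ 43.  -2. -33.  -0. -59.  89.]
  target [0.5638 0.2275 0.15  ] d(m) [ 0.0354  0.0206 -0.1871] turn [-0.03 -0.26  0.02]
```

The lock held at its stop under 28 N without moving. Next is the knob.

```bash
python3 -m crank '{"delta_pos":[[0.03,0.02,-0.187],[0.03,0.02,-0.187],[0.03,0.02,-0.187],[0.03,0.02,-0.187],[0.03,0.02,-0.187],[0.03,0.02,-0.187],[0.03,0.02,-0.187],[0.03,0.02,-0.187]],"turn":[[0,0,0],[0,0,0],[0,0,0],[0,0,0],[0,0,0],[0,0,0],[0,0,0],[0,0,0]],"grip":[0.55,0.55,0.55,0.55,0.55,0.55,0.55,0.55]}'
python3 - <<'E'
from h import *
s=snap('wrist'); P=cloud(s)
q=P[np.isfinite(P[...,0])]
k=q[(q[:,2]>.11)&(q[:,2]<.12)&(abs(q[:,0]-.565)<.03)&(abs(q[:,1]-.228)<.03)]
if len(k): print(len(k),k.mean(0),cv2.minEnclosingCircle((k[:,:2]*1e3).astype(np.float32)))
go([.565,.2292,.086],np.degrees(SY)+90)
E
```

```text
clock: 6.9
tool_pos: [0.5615, 0.2263, 0.1511]
orientation: [-9.3, 89.8, -147.7]
force: [0.4, 0.4, 0.1]
opening: 0.0486
1974 [0.56694365 0.23287191 0.1153511 ] ((565.9862060546875, 232.08416748046875), 15.134784698486328)
t 6.95 tcp [0.5616 0.2263 0.1519] jaw -48.41 F [-0.6 -0.2  0.2] open 0.0483 j [ 40.  17. -14.  -0. -59.  91.]
  target [0.565  0.2292 0.086 ] d(m) [ 0.0659  0.0001 -0.0045] turn [-0.04  0.1   0.02]
```

```bash
python3 -m crank '{"delta_pos":[[0.03,0,-0.0055],[0.066,0,-0.0055],[0.066,0,-0.0055],[0.066,0,-0.0055],[0.066,0,-0.0055],[0.066,0,-0.0055],[0.066,0,-0.0055],[0.066,0,-0.0055],[0.066,0,-0.0055],[0.066,0,-0.0055]],"turn":[[0,0,0],[0,0,0],[0,0,0],[0,0,0],[0,0,0],[0,0,0],[0,0,0],[0,0,0],[0,0,0],[0,0,0]],"grip":[0.55,0.55,0.55,0.2,0,0,0,0,0,0]}'
python3 -c "
from h import *
go(sw(0,-.021,.1),np.degrees(SY)+90)"
```

```text
clock: 7.78
tool_pos: [0.5677, 0.2317, 0.0889]
orientation: [176.7, 89.8, 38.4]
force: [-2.5, 1.3, 7.5]
opening: 0.0274
t 7.78 tcp [0.5677 0.2317 0.0889] jaw -48.37 F [-2.5  1.3  7.5] open 0.0274 j [ 40.  22. -17.   0. -51.  91.]
  target [0.5638 0.2275 0.1   ] d(m) [-0.0111  0.0006  0.0057] turn [-0.   -0.2  -0.01]
```

```bash
python3 -m crank '{"delta_pos":[[0,0,0],[-0.006,0,0],[-0.012,0,0],[-0.017,0,0],[-0.017,0,0],[-0.017,0,0],[-0.017,0,0]],"turn":[[0,0,0],[0,0,0],[0,0,0],[0,0,0],[0,0,0],[0,0,0],[0,0,0]],"grip":[0,0,0,0,0,0,0]}'
python3 -c "
from h import *
go(sw(0,-.021,.1),np.degrees(SY)+90)"
```

```text
clock: 8.37
tool_pos: [0.5674, 0.2316, 0.1038]
orientation: [-166.2, 89.9, 55.4]
force: [3.2, 3.2, -7.0]
opening: 0.0273
t 8.37 tcp [0.5674 0.2316 0.1038] jaw -48.4 F [ 3.2  3.2 -7. ] open 0.0273 j [ 40.  21. -17.  -0. -53.  91.]
  target [0.5638 0.2275 0.1   ] d(m) [0.0038 0.0007 0.0054] turn [-0.03 -0.1   0.02]
```

```bash
python3 -m crank '{"delta_pos":[[0,-0.01,0],[0,-0.02,0],[0,-0.03,0],[0,-0.04,0],[0,-0.05,0],[0,-0.06,0],[0,-0.07,0],[0,-0.07,0],[0,-0.07,0],[0,-0.07,0]],"turn":[[0,0,0],[0,0,0],[0,0,0],[0,0,0],[0,0,0],[0,0,0],[0,0,0],[0,0,0],[0,0,0],[0,0,0]],"grip":[0,0,0,0,0,0,0,0,0,0]}'
python3 -c "
from h import *
p,r=pose(); print(r.inv().apply(p-np.array([.5674,.2316,.1038])))"
```

```text
clock: 9.2
tool_pos: [0.5198, 0.2833, 0.1034]
orientation: [-31.1, 90.0, -169.5]
force: [1.0, 3.1, -7.0]
opening: 0.0274
[ 0.00046604 -0.07025652  0.0011913 ]
```

```bash
python3 -m crank '{"delta_pos":[[0.005,0,0],[0.01,0,0],[0.015,0,0],[0.016,0,0],[0.016,0,0],[0.016,0,0]],"turn":[[0,0,0],[0,0,0],[0,0,0],[0,0,0],[0,0,0],[0,0,0]],"grip":[0,0,0,0,0,0]}'
```

```text
clock: 9.7
tool_pos: [0.5205, 0.2831, 0.0889]
orientation: [170.4, 90.0, 32.0]
force: [-7.1, 1.7, 10.5]
opening: 0.0272
```

```bash
python3 -m crank '{"delta_pos":[[0,0,0],[0,0,0],[0,0,0],[0,0,0],[-0.04,0,0],[-0.08,0,0],[-0.12,0,0.03],[-0.15,0,0.06],[-0.16,0,0.08],[-0.16,0,0.08],[-0.16,0,0.08]],"turn":[[0,0,0],[0,0,0],[0,0,0],[0,0,0],[0,0,0],[0,0,0],[0,0,0],[0,0,0],[0,0,0],[0,0,0],[0,0,0]],"grip":[0.5,0.5,0.5,0.5,0.5,0.5,0.5,0.5,0.5,0.5,0.5]}'
python3 - <<'E'
from h import *
s=snap('wrist','w3'); P=cloud(s); np.save('w3.npy',P)
q=P[np.isfinite(P[...,0])]
k=q[(q[:,2]>.105)&(q[:,2]<.14)&(abs(q[:,0]-.515)<.04)&(abs(q[:,1]-.28)<.04)]
k=k[k[:,2]>np.percentile(k[:,2],90)-.004]
print(len(k),k.mean(0),cv2.minEnclosingCircle((k[:,:2]*1e3).astype(np.float32)))
k=k.mean(0)[:2]; c,sn=np.cos(SY),np.sin(SY); d=k-SL; print('slide',c*d[0]+sn*d[1],-sn*d[0]+c*d[1])
go(sw(0,-.036,.15))
s=snap('scene'); P=cloud(s);q=P[np.isfinite(P[...,0])]
k=q[(q[:,2]>.1135)&(q[:,2]<.119)&(abs(q[:,0]-.515)<.04)&(abs(q[:,1]-.28)<.04)]
print(len(k),k.mean(0),cv2.minEnclosingCircle((k[:,:2]*1e3).astype(np.float32)))
E
```

```text
clock: 10.62
tool_pos: [0.4606, 0.2297, 0.2494]
orientation: [-176.1, 89.8, 45.5]
force: [0.2, 0.2, -0.4]
opening: 0.0438
1038 [0.51898463 0.28279739 0.1156784 ] ((518.6138305664062, 282.7266540527344), 14.331461906433105)
slide 0.0032226020552029513 0.0500864775854424
t 10.67 tcp [0.4607 0.2299 0.2481] jaw -48.41 F [-0.7 -0.2 -0.4] open 0.0436 j [ 48.   4. -17.   0. -68.  83.]
  target [0.5738 0.2163 0.15  ] d(m) [ 0.0982  0.0852 -0.0754] turn [-0.   -0.1   0.01]
76 [0.51849134 0.27921772 0.11582505] ((518.377685546875, 279.1921691894531), 14.213974952697754)
```

View pics/w3.png

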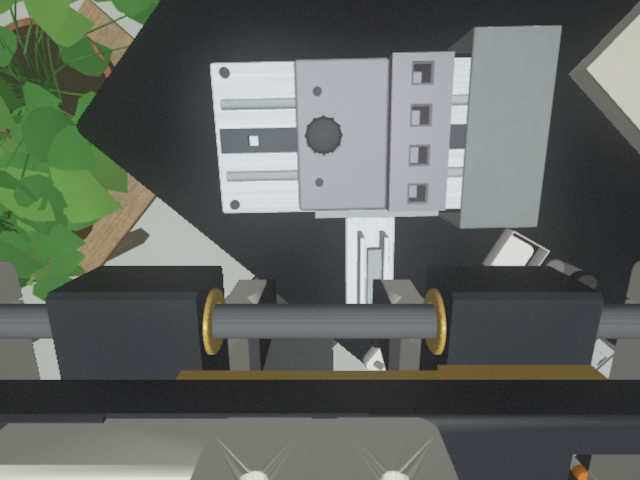

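```bash
python3 - <<'E'
from h import *
P=np.load('w3.npy')
c,sn=np.cos(SY),np.sin(SY)
S=lambda k:(c*(k[0]-SL[0])+sn*(k[1]-SL[1]),-sn*(k[0]-SL[0])+c*(k[1]-SL[1]))
# dark socket regions inside carriage raised block: use top plane depth: fit from neighbours left & right
img=cv2.imread('pics/w3.png',0)
for u,v in ((422,73),(420,116),(419,155),(418,193)):
    w=P[v-18:v+19,u-24:u+25]; top=(abs(w[...,2]-.07)<.006)
    hole=(w[...,2]<.058)|~np.isfinite(w[...,2])
    vv,uu=np.where(hole); 
    # plane affine map px->xy from top points
    tv,tu=np.where(top); A=np.c_[tu,tv,np.ones(len(tu))]; X=np.linalg.lstsq(A,w[top][:,:3],rcond=None)[0]
    # hole in the image top edge: bounding box centre of hole
    cu,cv_=(uu.min()+uu.max())/2,(vv.min()+vv.max())/2
    xy=np.array([cu,cv_,1])@X; print(len(vv),(np.ptp(uu),np.ptp(vv)),xy.round(4),np.round(S(xy),4))
print('tcp knob grasp',S((.5677,.2317)),S((.5205,.2831)))
E
```

```text
238 (np.int64(30), np.int64(27)) [0.6182 0.2531 0.0696] [ 0.0576 -0.038 ]
249 (np.int64(38), np.int64(30)) [0.5844 0.2336 0.0697] [ 0.0195 -0.0302]
249 (np.int64(31), np.int64(26)) [0.5691 0.205  0.0697] [-0.011  -0.0414]
228 (np.int64(42), np.int64(36)) [0.5421 0.1833 0.0697] [-0.0456 -0.0396]
tcp knob grasp (np.float64(0.005688651583610029), np.float64(-0.020468809031311333)) (np.float64(0.00455627874549774), np.float64(0.04930595525890688))
```

```bash
python3 -m crank '{"delta_pos":[[0,0.282,0.278],[0,0.282,0.278],[0,0.282,0.278],[0,0.282,0.278],[0,0.282,0.278],[0,0.282,0.278],[0,0.282,0.278],[0,0.282,0.278],[0,0.282,0.278],[0,0.282,0.278],[0,0.282,0.278]],"turn":[[0,0,0],[0,0,0],[0,0,0],[0,0,0],[0,0,0],[0,0,0],[0,0,0],[0,0,0],[0,0,0],[0,0,0],[0,0,0]],"grip":[0.5,0.5,0.5,0.5,0.5,0.5,0.5,0.5,0.5,0.5,0.5]}'
cat >> h.py <<'E'
def caps(n,save=None):
    s=snap(n,save); P=cloud(s); hsv=cv2.cvtColor(s['pixels'],cv2.COLOR_BGR2HSV)
    m=((hsv[...,0]<14)&(hsv[...,1]>150)&(hsv[...,2]>100)).astype(np.uint8)
    nc,l,st,c=cv2.connectedComponentsWithStats(m)
    for i in range(1,nc):
        q=P[l==i]; q=q[np.isfinite(q[:,0])]
        if st[i,4]<20 or len(q)<8: continue
        zt=np.percentile(q[:,2],95); t=q[q[:,2]>zt-.004]
        if zt>.04: print(n,c[i].round(),st[i,4],'top',t.mean(0).round(4),len(t),'circ',np.round(cv2.minEnclosingCircle((t[:,:2]*1e3).astype(np.float32))[0],1),'zt',zt.round(4))
E
python3 - <<'E'
from h import *
caps('wrist','w4'); caps('scene'); go([.44,-.165,.25])
E
```

```text
clock: 11.63
tool_pos: [0.4396, -0.1688, 0.2457]
orientation: [-31.0, 89.8, -169.6]
force: [-0.2, -0.2, -0.1]
opening: 0.0441
scene [391. 284.] 51 top [ 0.5486 -0.149   0.0911] 41 circ [ 549.2 -148.9] zt 0.0929
scene [358. 292.] 41 top [ 0.4936 -0.1249  0.0907] 36 circ [ 494.1 -125.5] zt 0.0922
scene [349. 319.] 33 top [ 0.4416 -0.1543  0.0906] 31 circ [ 440.9 -153.7] zt 0.0922
scene [313. 327.] 52 top [ 0.3884 -0.1298  0.0911] 41 circ [ 388.9 -129.9] zt 0.0929
t 11.73 tcp [ 0.4399 -0.1663  0.246 ] jaw -48.56 F [-0.6  0.2  0.1] open 0.0438 j [  3.   0. -22.  -0. -68. 128.]
  target [ 0.44  -0.165  0.25 ] d(m) [-0.004  -0.0009 -0.0009] turn [0.   0.14 0.12]
```

View pics/w4.png

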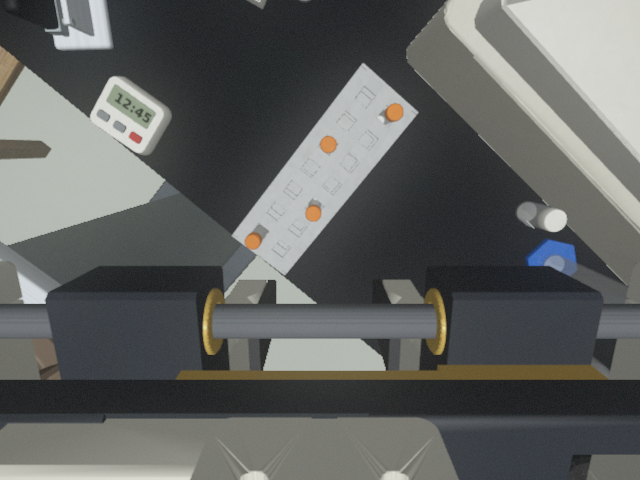

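```bash
sed -i 's/hsv\[...,0\]<14)&(hsv\[...,1\]>150)/hsv[...,0]<20)\&(hsv[...,1]>150)/' h.py; python3 - <<'E'
from h import *
im=cv2.imread('pics/w4.png'); print(cv2.cvtColor(im,cv2.COLOR_BGR2HSV)[213,313])
caps('wrist')
E
```

```text
[ 14 154 212]
wrist [396. 115.] 210 top [ 0.5492 -0.1469  0.0907] 210 circ [ 549.4 -146.7] zt 0.0919
wrist [334. 144.] 45 top [ 0.4991 -0.1251  0.0906] 45 circ [ 497.7 -124.3] zt 0.0914
wrist [327. 148.] 70 top [ 0.493  -0.1224  0.0908] 70 circ [ 494.6 -123.2] zt 0.0918
wrist [315. 215.] 146 top [ 0.4442 -0.1522  0.0909] 145 circ [ 444.  -151.8] zt 0.0921
wrist [255. 243.] 170 top [ 0.3903 -0.1285  0.0908] 163 circ [ 389.9 -128.6] zt 0.0919
```

```bash
python3 -m crank '{"delta_pos":[[0.04,-0.008,-0.011],[0.08,-0.008,-0.011],[0.12,-0.008,-0.011],[0.12,-0.008,-0.011],[0.12,-0.008,-0.011]],"turn":[[0,0,0],[0,0,0],[0,0,0],[0,0,0],[0,0,0]],"grip":[0.45,0.45,0.45,0.45,0.45]}'
python3 -c "
from h import *
go([.4425,-.153,.062],131.6)"
```

```text
clock: 12.2
tool_pos: [0.442, -0.1514, 0.1266]
orientation: [-32.4, 89.7, -170.7]
force: [0.3, -0.7, 0.8]
opening: 0.0393
t 12.2 tcp [ 0.442  -0.1514  0.1266] jaw -48.28 F [ 0.3 -0.7  0.8] open 0.0393 j [  5.   6. -33.   0. -51. 126.]
  target [ 0.4425 -0.153   0.062 ] d(m) [0.0646 0.0017 0.0004] turn [0.12 0.25 0.16]
```

```bash
python3 -m crank '{"delta_pos":[[0.03,0.001,0],[0.064,0.001,0],[0.064,0.001,0],[0.064,0.001,0],[0.064,0.001,0],[0.064,0.001,0],[0.064,0.001,0],[0.064,0.001,0],[0.064,0.001,0],[0.064,0.001,0]],"turn":[[0,0,0],[0,0,0],[0,0,0],[0,0,0],[0,0,0],[0,0,0],[0,0,0],[0,0,0],[0,0,0],[0,0,0]],"grip":[0.45,0.45,0.45,0.2,0,0,0,0,0,0]}'
python3 -m crank '{"delta_pos":[[0,0,0],[-0.04,0,0],[-0.08,0,0],[-0.12,0,0],[-0.15,0,0],[-0.15,0,0]],"turn":[[0,0,0],[0,0,0],[0,0,0],[0,0,0],[0,0,0],[0,0,0]],"grip":[0,0,0,0,0,0]}'
python3 -c "
from h import *
go(sw(.054,-.036,.21),131.6)"
```

```text
clock: 13.03
tool_pos: [0.4446, -0.153, 0.0648]
orientation: [133.2, 89.9, -5.2]
force: [-0.7, 1.3, 7.9]
opening: 0.013
clock: 13.53
tool_pos: [0.4469, -0.1535, 0.2206]
orientation: [132.5, 89.4, -5.9]
force: [2.0, 0.8, -0.2]
opening: 0.0128
t 13.53 tcp [ 0.4469 -0.1535  0.2206] jaw -48.35 F [ 2.   0.8 -0.2] open 0.0128 j [  5.   1. -25.   0. -64. 126.]
  target [0.6141 0.2522 0.21  ] d(m) [ 0.012  -0.192  -0.3945] turn [ 0.05 -0.43 -0.46]
```

```bash
python3 - <<'E'
import numpy as np
for n in('scene','side'):
    P=np.load(n+'.npy').reshape(-1,3); q=P[np.isfinite(P[:,0])]
    q=q[(q[:,2]>.13)&(q[:,2]<.7)&(q[:,0]>.45)&(q[:,0]<1.2)&(abs(q[:,1])<.5)]
    for z in np.arange(.15,.6,.1):
        t=q[abs(q[:,2]-z)<.05]
        if len(t): print(n,round(z,2),len(t),np.percentile(t,[1,50,99],axis=0).round(2)[:,:2].tolist())
    t=q[(q[:,2]>.2)&(q[:,1]>-.1)&(q[:,1]<.35)]; print(t[:,0].min(),t[t[:,0].argsort()[:5]])
E
```

```text
scene 0.15 25920 [[0.56, -0.45], [0.74, -0.29], [0.98, 0.07]]
scene 0.25 2656 [[0.95, -0.04], [0.95, -0.01], [1.02, 0.09]]
scene 0.35 9708 [[0.71, -0.04], [0.81, -0.02], [1.01, 0.09]]
scene 0.45 201 [[1.17, -0.17], [1.18, -0.14], [1.18, -0.1]]
0.7079949475271918 [[ 0.70799495  0.07895183  0.34196778]
 [ 0.70816975  0.01761689  0.33344254]
 [ 0.70827117  0.00466802  0.38081226]
 [ 0.70835343 -0.01424936  0.33740025]
 [ 0.70835799 -0.02151105  0.34345607]]
side 0.15 41976 [[0.56, -0.46], [0.74, -0.31], [1.0, 0.06]]
side 0.25 5858 [[0.64, -0.5], [0.95, -0.04], [1.02, 0.09]]
side 0.35 14175 [[0.71, -0.04], [0.85, -0.03], [1.01, 0.08]]
side 0.45 611 [[1.17, 0.21], [1.18, 0.29], [1.2, 0.38]]
0.7076881585499905 [[ 0.70768816  0.0753388   0.32671681]
 [ 0.70779331  0.07040818  0.32630929]
 [ 0.7080457   0.07738588  0.34386697]
 [ 0.70816921 -0.00733806  0.32766421]
 [ 0.70817129  0.05712589  0.32798377]]
```

```bash
python3 -m crank '{"delta_pos":[[0.01,-0.192,-0.394],[0.01,-0.192,-0.394],[0.01,-0.192,-0.394],[0.01,-0.192,-0.394],[0.01,-0.192,-0.394],[0.01,-0.192,-0.394],[0.01,-0.192,-0.394],[0.01,-0.192,-0.394],[0.01,-0.192,-0.394],[0.01,-0.192,-0.394],[0.01,-0.192,-0.394],[0.01,-0.192,-0.394]],"turn":[[0,0,0],[0,0,0],[0,0,0],[0,0,0],[0,0,0],[0,0,0],[0,0,0],[0,0,0],[0,0,0],[0,0,0],[0,0,0],[0,0,0]],"grip":[0,0,0,0,0,0,0,0,0,0,0,0]}'
python3 -c "
from h import *
s=snap('side','b1'); cv2.imwrite('pics/b1c.png',cv2.resize(s['pixels'][80:260,220:420],None,fx=3,fy=3)); snap('wrist','w5')
go(sw(.054,-.036,.134),131.6)"
```

```text
clock: 14.53
tool_pos: [0.6117, 0.2563, 0.202]
orientation: [1.8, 89.9, -136.5]
force: [0.0, 0.2, -0.5]
opening: 0.0127
t 14.63 tcp [0.6104 0.2529 0.2026] jaw -48.33 F [-0.9 -1.1  0.2] open 0.013 j [ 39.  20.  -3.  -0. -67.  92.]
  target [0.6141 0.2522 0.134 ] d(m) [ 0.0686  0.003  -0.0025] turn [0.07 0.1  0.01]
```

View pics/w5.png

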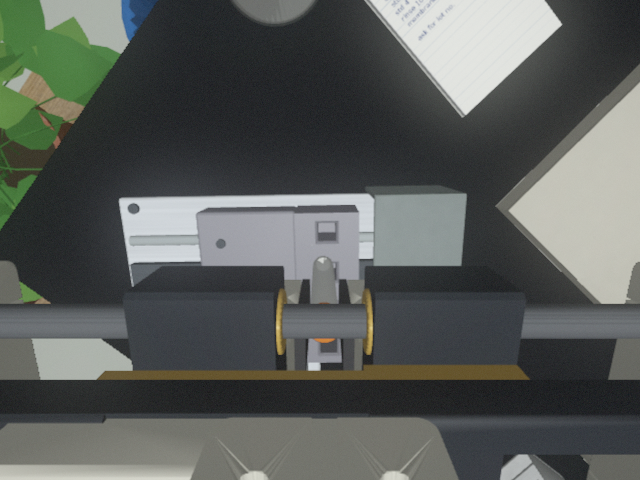

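```bash
python3 - <<'E'
from h import *
s=snap('wrist')
def ray(u,v,z):
    K=s['camera_matrix']; d=R.from_euler('xyz',s['rotation'],degrees=True).apply([(u-K[0,2])/K[0,0],-(v-K[1,2])/K[1,1],-1.]); e=np.array(s['eye']); return e+d*(z-e[2])/d[2]
c,sn=np.cos(SY),np.sin(SY)
S=lambda k:np.round((c*(k[0]-SL[0])+sn*(k[1]-SL[1]),-sn*(k[0]-SL[0])+c*(k[1]-SL[1])),4)
p,r=pose(); print('tcp',S(p),p)
print('sock',S(ray(327,231,.07)),ray(327,231,.07)); print('tip',S(ray(323,264,.147))); print('cap',S(ray(325,337,.22)))
print(s['eye'],s['rotation'])
print(np.linalg.norm(ray(316,231,.07)-ray(338,231,.07)))
E
```

```text
tcp [ 0.051  -0.0335] [0.61023913 0.2520488  0.20299084]
sock [ 0.0557 -0.0356] [0.61509557 0.25358714 0.07      ]
tip [ 0.0521 -0.0327]
cap [ 0.043  -0.0338]
[0.66149182 0.29773919 0.36045421] [-14.47745173   0.07351541 -48.26876843]
0.017749629093931418
```

View pics/b1c.png

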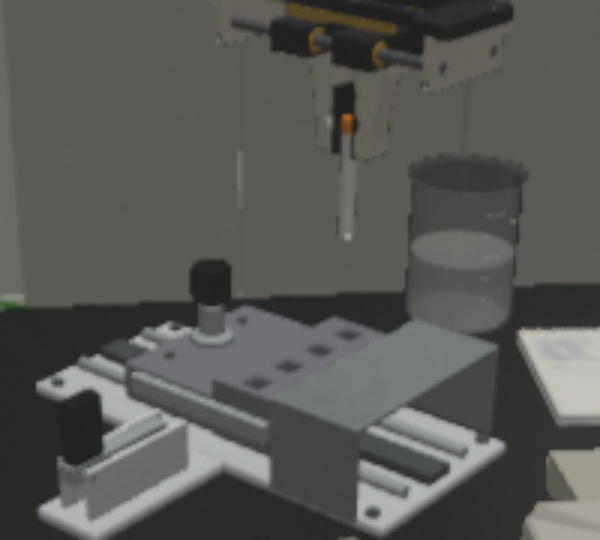

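```bash
python3 -m crank '{"delta_pos":[[0.03,0.0023,-0.0043],[0.05,0.0023,-0.0043],[0.06,0.0023,-0.0043],[0.06,0.0023,-0.0043],[0.06,0.0023,-0.0043]],"turn":[[0,0,0],[0,0,0],[0,0,0],[0,0,0],[0,0,0]],"grip":[0,0,0,0,0]}'
python3 -c "
from h import *
go(sw(.0553,-.0358,.098),131.6)"
```

```text
clock: 15.1
tool_pos: [0.6155, 0.2525, 0.1442]
orientation: [60.4, 90.0, -78.1]
force: [-0.1, -0.4, 0.5]
opening: 0.0131
t 15.1 tcp [0.6155 0.2525 0.1442] jaw -48.43 F [-0.1 -0.4  0.5] open 0.0131 j [ 39.  23.  -7.   0. -60.  92.]
  target [0.615  0.2532 0.098 ] d(m) [ 0.0462 -0.0009 -0.    ] turn [-0.03  0.01 -0.02]
```

```bash
python3 -m crank '{"delta_pos":[[0.01,-0.001,0],[0.02,-0.001,0],[0.03,-0.001,0],[0.04,-0.001,0],[0.046,-0.001,0],[0.046,-0.001,0],[0.046,-0.001,0]],"turn":[[0,0,0],[0,0,0],[0,0,0],[0,0,0],[0,0,0],[0,0,0],[0,0,0]],"grip":[0,0,0,0,0,0,0]}'
```

```text
clock: 15.68
tool_pos: [0.615, 0.2541, 0.0972]
orientation: [69.2, 90.0, -69.2]
force: [1.3, -0.7, 1.2]
opening: 0.0128
```

```bash
python3 -m crank '{"delta_pos":[[0,0,0],[0,0,0],[0,0,0],[-0.04,0,0],[-0.08,0,0],[-0.12,0,0],[-0.12,0.02,0.03],[-0.12,0.04,0.06],[-0.12,0.04,0.06]],"turn":[[0,0,0],[0,0,0],[0,0,0],[0,0,0],[0,0,0],[0,0,0],[0,0,0],[0,0,0],[0,0,0]],"grip":[0.45,0.45,0.45,0.45,0.45,0.45,0.45,0.45,0.45]}'
python3 -c "
from h import *
caps('wrist'); caps('scene')
go([.4955,-.124,.12],131.6)"
```

```text
clock: 16.43
tool_pos: [0.5948, 0.1805, 0.2189]
orientation: [-147.4, 90.0, 74.0]
force: [-0.4, -0.0, -0.3]
opening: 0.0394
wrist [263. 155.] 204 top [0.616  0.2537 0.1229] 200 circ [615.1 253.7] zt 0.1239
scene [390. 285.] 50 top [ 0.5451 -0.1495  0.0907] 42 circ [ 545.9 -149.5] zt 0.0926
scene [357. 293.] 39 top [ 0.4908 -0.1249  0.0908] 33 circ [ 491.8 -124.7] zt 0.0926
scene [311. 328.] 49 top [ 0.3843 -0.13    0.0909] 44 circ [ 384.9 -129.5] zt 0.0926
t 16.53 tcp [0.5962 0.1833 0.2182] jaw -48.49 F [ 0.2  0.8 -1.2] open 0.0395 j [ 35.  16.  -7.  -0. -67.  97.]
  target [ 0.4955 -0.124   0.12  ] d(m) [0.0979 0.1634 0.2791] turn [-0.09 -0.06  0.  ]
```

```bash
python3 -m crank '{"delta_pos":[[0.09,0.162,0.281],[0.09,0.162,0.281],[0.09,0.162,0.281],[0.09,0.162,0.281],[0.09,0.162,0.281],[0.09,0.162,0.281],[0.09,0.162,0.281],[0.09,0.162,0.281],[0.09,0.162,0.281],[0.09,0.162,0.281]],"turn":[[0,0,0],[0,0,0],[0,0,0],[0,0,0],[0,0,0],[0,0,0],[0,0,0],[0,0,0],[0,0,0],[0,0,0]],"grip":[0.45,0.45,0.45,0.45,0.45,0.45,0.45,0.45,0.45,0.45]}'
python3 -c "
from h import *
caps('wrist');caps('scene')
go([.493,-.124,.063],131.6)"
```

```text
clock: 17.37
tool_pos: [0.4929, -0.1249, 0.1266]
orientation: [-35.5, 89.9, -174.0]
force: [0.0, 0.9, 0.3]
opening: 0.0393
wrist [421. 231.] 402 top [ 0.5463 -0.1473  0.0908] 398 circ [ 546.3 -147.5] zt 0.0918
wrist [316. 277.] 101 top [ 0.4895 -0.1224  0.0908] 100 circ [ 490.5 -122.9] zt 0.0919
wrist [331. 277.] 21 top [ 0.4949 -0.1285  0.0907] 21 circ [ 495.  -128.2] zt 0.0916
scene [390. 285.] 52 top [ 0.5446 -0.1495  0.0912] 41 circ [ 545.  -148.8] zt 0.0928
scene [357. 293.] 40 top [ 0.4906 -0.1248  0.091 ] 34 circ [ 490.6 -123.5] zt 0.0927
scene [311. 328.] 49 top [ 0.3844 -0.1301  0.0906] 47 circ [ 385.2 -131.1] zt 0.0922
t 17.47 tcp [ 0.4947 -0.123   0.1276] jaw -48.41 F [0.2 0.6 0.6] open 0.0392 j [  8.  10. -28.   0. -52. 123.]
  target [ 0.493 -0.124  0.063] d(m) [ 0.0646 -0.0004  0.0019] turn [-0.01 -0.01 -0.02]
```

```bash
python3 -m crank '{"delta_pos":[[0.03,0,0.002],[0.064,0,0.002],[0.064,0,0.002],[0.064,0,0.002],[0.064,0,0.002],[0.064,0,0.002],[0.064,0,0.002],[0.064,0,0.002],[0.064,0,0.002],[0.064,0,0.002]],"turn":[[0,0,0],[0,0,0],[0,0,0],[0,0,0],[0,0,0],[0,0,0],[0,0,0],[0,0,0],[0,0,0],[0,0,0]],"grip":[0.45,0.45,0.45,0.2,0,0,0,0,0,0]}'
python3 -m crank '{"delta_pos":[[0,0,0],[-0.04,0,0],[-0.08,0,0],[-0.12,0,0],[-0.15,0,0],[-0.15,0,0]],"turn":[[0,0,0],[0,0,0],[0,0,0],[0,0,0],[0,0,0],[0,0,0]],"grip":[0,0,0,0,0,0]}'
python3 -c "
from h import *
go(sw(.0213,-.0358,.205),131.6)"
```

```text
clock: 18.3
tool_pos: [0.4933, -0.1247, 0.0646]
orientation: [137.8, 89.9, -0.6]
force: [-1.5, 0.2, 5.2]
opening: 0.0126
clock: 18.8
tool_pos: [0.4957, -0.1251, 0.2206]
orientation: [135.5, 89.4, -2.9]
force: [1.3, 0.0, 0.9]
opening: 0.0127
t 18.8 tcp [ 0.4957 -0.1251  0.2206] jaw -48.36 F [1.3 0.  0.9] open 0.0127 j [  8.   5. -21.   0. -64. 124.]
  target [0.5896 0.2306 0.205 ] d(m) [ 0.0165 -0.2035 -0.3064] turn [ 0.05 -0.44 -0.44]
```

```bash
python3 -m crank '{"delta_pos":[[0.015,-0.2035,-0.306],[0.015,-0.2035,-0.306],[0.015,-0.2035,-0.306],[0.015,-0.2035,-0.306],[0.015,-0.2035,-0.306],[0.015,-0.2035,-0.306],[0.015,-0.2035,-0.306],[0.015,-0.2035,-0.306],[0.015,-0.2035,-0.306],[0.015,-0.2035,-0.306],[0.015,-0.2035,-0.306],[0.015,-0.2035,-0.306]],"turn":[[0,0,0],[0,0,0],[0,0,0],[0,0,0],[0,0,0],[0,0,0],[0,0,0],[0,0,0],[0,0,0],[0,0,0],[0,0,0],[0,0,0]],"grip":[0,0,0,0,0,0,0,0,0,0,0,0]}'
python3 -c "
from h import *
go(sw(.0213,-.0358,.145),131.6)"
```

```text
clock: 19.8
tool_pos: [0.5856, 0.2305, 0.1979]
orientation: [-8.9, 89.9, -147.3]
force: [-0.3, -1.2, 0.7]
opening: 0.0127
t 19.8 tcp [0.5856 0.2305 0.1979] jaw -48.38 F [-0.3 -1.2  0.7] open 0.0127 j [ 39.  17.  -8.  -0. -65.  92.]
  target [0.5896 0.2306 0.145 ] d(m) [ 0.0529  0.0025 -0.0031] turn [0.02 0.08 0.01]
```

```bash
python3 -m crank '{"delta_pos":[[0.03,0.0025,-0.003],[0.053,0.0025,-0.003],[0.053,0.0025,-0.003],[0.053,0.0025,-0.003]],"turn":[[0,0,0],[0,0,0],[0,0,0],[0,0,0]],"grip":[0,0,0,0]}'
python3 -c "
from h import *
go(sw(.0213,-.0358,.098),131.6)"
```

```text
clock: 20.13
tool_pos: [0.5894, 0.2291, 0.1452]
orientation: [1.1, 89.9, -137.4]
force: [0.3, 0.5, 0.5]
opening: 0.0126
t 20.13 tcp [0.5894 0.2291 0.1452] jaw -48.47 F [0.3 0.5 0.5] open 0.0126 j [ 39.  20. -11.   0. -59.  93.]
  target [0.5896 0.2306 0.098 ] d(m) [ 0.0472 -0.001  -0.0012] turn [-0.07  0.14 -0.  ]
```

Now insert, let go, rise and check the rack.

```bash
python3 -m crank '{"delta_pos":[[0.01,-0.001,-0.001],[0.02,-0.001,-0.001],[0.03,-0.001,-0.001],[0.04,-0.001,-0.001],[0.047,-0.001,-0.001],[0.047,-0.001,-0.001],[0.047,-0.001,-0.001]],"turn":[[0,0,0],[0,0,0],[0,0,0],[0,0,0],[0,0,0],[0,0,0],[0,0,0]],"grip":[0,0,0,0,0,0,0]}'
python3 -c "
from h import *
go(sw(.0213,-.0358,.098),131.6)"
```

```text
clock: 20.72
tool_pos: [0.59, 0.2322, 0.0981]
orientation: [1.9, 90.0, -136.5]
force: [-0.8, -0.6, 0.1]
opening: 0.0128
t 20.72 tcp [0.59   0.2322 0.0981] jaw -48.39 F [-0.8 -0.6  0.1] open 0.0128 j [ 39.  23. -14.   0. -53.  93.]
  target [0.5896 0.2306 0.098 ] d(m) [0.0001 0.0009 0.0014] turn [ 0.01  0.05 -0.  ]
```

```bash
python3 -m crank '{"delta_pos":[[0,0,0],[0,0,0],[0,0,0],[-0.04,0,0],[-0.08,0,0],[-0.12,0,0],[-0.12,0.02,0.03],[-0.12,0.04,0.06],[-0.12,0.04,0.06]],"turn":[[0,0,0],[0,0,0],[0,0,0],[0,0,0],[0,0,0],[0,0,0],[0,0,0],[0,0,0],[0,0,0]],"grip":[0.45,0.45,0.45,0.45,0.45,0.45,0.45,0.45,0.45]}'
python3 -c "
from h import *
caps('wrist'); caps('scene')
go([.545,-.148,.125],131.6)"
```

```text
clock: 21.47
tool_pos: [0.5701, 0.1587, 0.2201]
orientation: [-166.8, 89.9, 54.7]
force: [-0.0, 0.2, -0.6]
opening: 0.0392
wrist [264. 101.] 314 top [0.6181 0.2531 0.1227] 309 circ [618.  253.3] zt 0.124
scene [388. 286.] 48 top [ 0.5417 -0.1493  0.0908] 44 circ [ 541.4 -148.3] zt 0.0924
scene [310. 330.] 49 top [ 0.3815 -0.1308  0.091 ] 43 circ [ 383.1 -132.2] zt 0.093
t 21.57 tcp [0.5716 0.1614 0.2195] jaw -48.49 F [-0.5  0.6 -0. ] open 0.0395 j [ 35.  13. -11.  -0. -66.  97.]
  target [ 0.545 -0.148  0.125] d(m) [0.0942 0.214  0.2252] turn [-0.09 -0.09 -0.01]
```

```bash
python3 -c "
from h import *
s=snap('wrist','w6'); cv2.imwrite('pics/w6c.png',cv2.resize(s['pixels'][0:280,100:480],None,fx=2,fy=2))
P=cloud(s);q=P[np.isfinite(P[...,0])]; t=q[(q[:,2]>.119)&(q[:,2]<.16)&(abs(q[:,0]-.59)<.04)&(abs(q[:,1]-.23)<.04)]; print(len(t)); print(t[::40].round(3))"
```

```text
724
[[0.622 0.259 0.122]
 [0.623 0.255 0.122]
 [0.617 0.259 0.123]
 [0.616 0.258 0.122]
 [0.614 0.259 0.123]
 [0.622 0.249 0.122]
 [0.62  0.249 0.123]
 [0.619 0.248 0.122]
 [0.619 0.247 0.121]
 [0.613 0.25  0.123]
 [0.592 0.23  0.123]
 [0.589 0.231 0.123]
 [0.589 0.229 0.123]
 [0.588 0.229 0.123]
 [0.586 0.229 0.123]
 [0.584 0.228 0.123]
 [0.583 0.227 0.122]
 [0.585 0.223 0.122]
 [0.584 0.221 0.121]]
```

View pics/w6c.png

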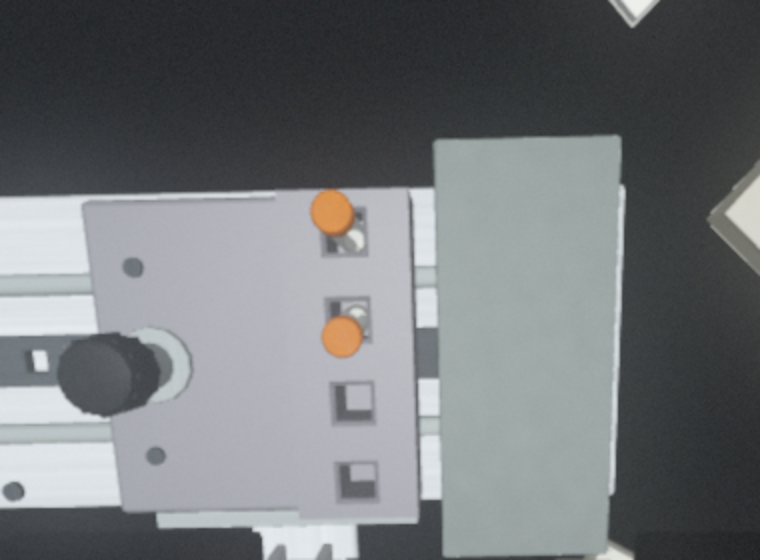

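```bash
python3 - <<'E'
import numpy as np
q=np.vstack([np.load(n+'.npy').reshape(-1,3) for n in('scene','side')]); q=q[np.isfinite(q[:,0])]
for y0 in (-.08,-.12,-.16,-.2,-.24,-.28):
    print(y0,[ (round(x0,3),round(float(np.percentile(t[:,2],99)),3)) for x0 in np.arange(.57,.72,.015) for t in [q[(abs(q[:,0]-x0)<.0075)&(abs(q[:,1]-y0)<.02)&(q[:,2]<.5)]] if len(t)>5])
E
```

```text
-0.08 [(np.float64(0.57), 0.002), (np.float64(0.585), 0.002), (np.float64(0.6), 0.003), (np.float64(0.615), 0.003), (np.float64(0.63), 0.003), (np.float64(0.645), 0.003), (np.float64(0.66), 0.003), (np.float64(0.675), 0.003), (np.float64(0.69), 0.003), (np.float64(0.705), 0.003)]
-0.12 [(np.float64(0.57), 0.054), (np.float64(0.585), 0.001), (np.float64(0.6), 0.123), (np.float64(0.615), 0.127), (np.float64(0.63), 0.128), (np.float64(0.645), 0.128)]
-0.16 [(np.float64(0.57), 0.053), (np.float64(0.585), 0.002), (np.float64(0.6), 0.125), (np.float64(0.615), 0.161), (np.float64(0.63), 0.168), (np.float64(0.645), 0.169), (np.float64(0.66), 0.169), (np.float64(0.675), 0.169), (np.float64(0.69), 0.169), (np.float64(0.705), 0.168), (np.float64(0.72), 0.169)]
-0.2 [(np.float64(0.57), 0.003), (np.float64(0.585), 0.002), (np.float64(0.6), 0.126), (np.float64(0.615), 0.161), (np.float64(0.63), 0.163), (np.float64(0.645), 0.165), (np.float64(0.66), 0.167), (np.float64(0.675), 0.168), (np.float64(0.69), 0.168), (np.float64(0.705), 0.168), (np.float64(0.72), 0.168)]
-0.24 [(np.float64(0.57), 0.002), (np.float64(0.585), 0.002), (np.float64(0.6), 0.126), (np.float64(0.615), 0.161), (np.float64(0.63), 0.163), (np.float64(0.645), 0.165), (np.float64(0.66), 0.167), (np.float64(0.675), 0.167), (np.float64(0.69), 0.161), (np.float64(0.705), 0.161), (np.float64(0.72), 0.161)]
-0.28 [(np.float64(0.57), 0.002), (np.float64(0.585), 0.003), (np.float64(0.6), 0.126), (np.float64(0.615), 0.161), (np.float64(0.63), 0.164), (np.float64(0.645), 0.165), (np.float64(0.66), 0.167), (np.float64(0.675), 0.167), (np.float64(0.69), 0.161), (np.float64(0.705), 0.161), (np.float64(0.72), 0.161)]
```

```bash
python3 -m crank '{"delta_pos":[[0.07,0.212,0.226],[0.07,0.212,0.226],[0.07,0.212,0.226],[0.07,0.212,0.226],[0.07,0.212,0.226],[0.07,0.212,0.226],[0.07,0.212,0.226],[0.07,0.212,0.226],[0.07,0.212,0.226],[0.07,0.212,0.226],[0.07,0.212,0.226]],"turn":[[41.6,0,0],[41.6,0,0],[41.6,0,0],[41.6,0,0],[41.6,0,0],[41.6,0,0],[41.6,0,0],[41.6,0,0],[41.6,0,0],[41.6,0,0],[41.6,0,0]],"grip":[0.45,0.45,0.45,0.45,0.45,0.45,0.45,0.45,0.45,0.45,0.45]}'
python3 -c "
from h import *
caps('wrist');caps('scene')
go([.543,-.147,.066],90)"
```

```text
clock: 22.53
tool_pos: [0.5441, -0.1457, 0.1484]
orientation: [29.3, 90.0, -150.7]
force: [0.5, 0.7, -0.1]
opening: 0.0391
wrist [328. 264.] 341 top [ 0.5436 -0.1475  0.0909] 330 circ [ 543.2 -147.4] zt 0.092
scene [388. 286.] 50 top [ 0.5416 -0.1493  0.091 ] 41 circ [ 541.8 -148.4] zt 0.0925
scene [310. 330.] 49 top [ 0.3819 -0.1306  0.0906] 46 circ [ 383.2 -130.7] zt 0.0921
t 22.63 tcp [ 0.5443 -0.145   0.1487] jaw -89.91 F [-0.7 -0.6  0.4] open 0.039 j [  5.  14. -20.   0. -56.  85.]
  target [ 0.543 -0.147  0.066] d(m) [0.0827 0.002  0.0013] turn [ 0.09 -0.03  0.  ]
```

```bash
python3 -m crank '{"delta_pos":[[0.03,0.002,0.001],[0.06,0.002,0.001],[0.083,0.002,0.001],[0.083,0.002,0.001],[0.083,0.002,0.001],[0.083,0.002,0.001],[0.083,0.002,0.001],[0.083,0.002,0.001],[0.083,0.002,0.001],[0.083,0.002,0.001],[0.083,0.002,0.001]],"turn":[[0,0,0],[0,0,0],[0,0,0],[0,0,0],[0,0,0],[0,0,0],[0,0,0],[0,0,0],[0,0,0],[0,0,0],[0,0,0]],"grip":[0.45,0.45,0.45,0.45,0.2,0,0,0,0,0,0]}'
python3 -m crank '{"delta_pos":[[0,0,0],[-0.03,0,0],[-0.06,0,0],[-0.1,0,0],[-0.14,0,0],[-0.15,0,0],[-0.15,0,0]],"turn":[[0,0,0],[0,0,0],[0,0,0],[0,0,0],[0,0,0],[0,0,0],[0,0,0]],"grip":[0,0,0,0,0,0,0]}'
python3 -c "
from h import *
go(sw(-.0127,-.0358,.205),131.6)"
```

```text
clock: 23.55
tool_pos: [0.5434, -0.1481, 0.0666]
orientation: [176.8, 89.9, -3.2]
force: [0.2, 1.2, 5.9]
opening: 0.0129
clock: 24.13
tool_pos: [0.5446, -0.1484, 0.22]
orientation: [178.0, 89.6, -1.9]
force: [1.2, -0.3, -0.4]
opening: 0.013
t 24.13 tcp [ 0.5446 -0.1484  0.22  ] jaw -89.99 F [ 1.2 -0.3 -0.4] open 0.013 j [  5.  10. -14.   0. -65.  85.]
  target [0.5641 0.208  0.205 ] d(m) [ 0.0151 -0.3564 -0.0196] turn [-41.59  -0.4   -0.17]
```

```bash
python3 -m crank '{"delta_pos":[[0.01,-0.356,-0.02],[0.01,-0.356,-0.02],[0.01,-0.356,-0.02],[0.01,-0.356,-0.02],[0.01,-0.356,-0.02],[0.01,-0.356,-0.02],[0.01,-0.356,-0.02],[0.01,-0.356,-0.02],[0.01,-0.356,-0.02],[0.01,-0.356,-0.02],[0.01,-0.356,-0.02],[0.01,-0.356,-0.02]],"turn":[[-41.6,0,0],[-41.6,0,0],[-41.6,0,0],[-41.6,0,0],[-41.6,0,0],[-41.6,0,0],[-41.6,0,0],[-41.6,0,0],[-41.6,0,0],[-41.6,0,0],[-41.6,0,0],[-41.6,0,0]],"grip":[0,0,0,0,0,0,0,0,0,0,0,0]}'
python3 -c "
from h import *
go(sw(-.0127,-.0358,.145),131.6)"
```

```text
clock: 25.13
tool_pos: [0.562, 0.2074, 0.2046]
orientation: [-8.7, 89.9, -147.1]
force: [0.1, -0.7, -0.1]
opening: 0.0124
t 25.13 tcp [0.562  0.2074 0.2046] jaw -48.39 F [ 0.1 -0.7 -0.1] open 0.0124 j [ 39.  14. -11.  -0. -65.  93.]
  target [0.5641 0.208  0.145 ] d(m) [ 0.0596  0.001  -0.0021] turn [0.01 0.1  0.02]
```

```bash
python3 -m crank '{"delta_pos":[[0.03,0.001,-0.002],[0.058,0.001,-0.002],[0.058,0.001,-0.002],[0.058,0.001,-0.002]],"turn":[[0,0,0],[0,0,0],[0,0,0],[0,0,0]],"grip":[0,0,0,0]}'
python3 -c "
from h import *
go(sw(-.0127,-.0358,.0985),131.6)"
```

```text
clock: 25.47
tool_pos: [0.564, 0.2066, 0.1467]
orientation: [-0.1, 89.8, -138.6]
force: [0.7, 0.1, 1.0]
opening: 0.013
t 25.47 tcp [0.564  0.2066 0.1467] jaw -48.48 F [0.7 0.1 1. ] open 0.013 j [ 39.  17. -15.   0. -58.  93.]
  target [0.5641 0.208  0.0985] d(m) [ 0.0482 -0.001  -0.0012] turn [-0.08  0.2   0.  ]
```

```bash
python3 -m crank '{"delta_pos":[[0.01,-0.001,-0.001],[0.02,-0.001,-0.001],[0.03,-0.001,-0.001],[0.04,-0.001,-0.001],[0.048,-0.001,-0.001],[0.048,-0.001,-0.001],[0.048,-0.001,-0.001]],"turn":[[0,0,0],[0,0,0],[0,0,0],[0,0,0],[0,0,0],[0,0,0],[0,0,0]],"grip":[0,0,0,0,0,0,0]}'
python3 -c "
from h import *
go(sw(-.0127,-.0358,.0985),131.6)"
```

```text
clock: 26.05
tool_pos: [0.5646, 0.2098, 0.0989]
orientation: [-0.5, 90.0, -138.9]
force: [0.2, -0.8, 0.1]
opening: 0.0127
t 26.05 tcp [0.5646 0.2098 0.0989] jaw -48.39 F [ 0.2 -0.8  0.1] open 0.0127 j [ 39.  20. -18.   0. -52.  93.]
  target [0.5641 0.208  0.0985] d(m) [0.0004 0.001  0.0016] turn [0.01 0.05 0.  ]
```

```bash
python3 -m crank '{"delta_pos":[[0,0,0],[0,0,0],[0,0,0],[-0.04,0,0],[-0.08,0,0],[-0.12,0,0],[-0.12,0.02,0.03],[-0.12,0.04,0.06],[-0.12,0.04,0.06]],"turn":[[0,0,0],[0,0,0],[0,0,0],[0,0,0],[0,0,0],[0,0,0],[0,0,0],[0,0,0],[0,0,0]],"grip":[0.45,0.45,0.45,0.45,0.45,0.45,0.45,0.45,0.45]}'
python3 -c "
from h import *
caps('wrist'); caps('scene')
go([.3845,-.129,.13],131.6)"
```

```text
clock: 26.8
tool_pos: [0.5447, 0.1365, 0.2208]
orientation: [-160.8, 89.9, 60.7]
force: [-0.7, -0.7, -1.4]
opening: 0.0394
wrist [262.  39.] 415 top [0.6201 0.2552 0.1226] 394 circ [619.9 255.2] zt 0.1238
scene [309. 330.] 52 top [ 0.3797 -0.131   0.0908] 47 circ [ 380.2 -130.9] zt 0.0921
t 26.9 tcp [0.5463 0.1391 0.2203] jaw -48.49 F [-0.2  0.5  0.2] open 0.0393 j [ 34.  10. -14.  -0. -65.  97.]
  target [ 0.3845 -0.129   0.13  ] d(m) [0.0899 0.0936 0.299 ] turn [-0.09 -0.08 -0.  ]
```

```bash
sed -i 's/hsv\[...,1\]>150/hsv[...,1]>110/' h.py; python3 -m crank '{"delta_pos":[[0.085,0.092,0.301],[0.085,0.092,0.301],[0.085,0.092,0.301],[0.085,0.092,0.301],[0.085,0.092,0.301],[0.085,0.092,0.301],[0.085,0.092,0.301],[0.085,0.092,0.301],[0.085,0.092,0.301],[0.085,0.092,0.301]],"turn":[[0,0,0],[0,0,0],[0,0,0],[0,0,0],[0,0,0],[0,0,0],[0,0,0],[0,0,0],[0,0,0],[0,0,0]],"grip":[0.45,0.45,0.45,0.45,0.45,0.45,0.45,0.45,0.45,0.45]}'
python3 -c "
from h import *
caps('wrist');caps('scene')
go([.382,-.1295,.064],131.6)"
```

```text
clock: 27.73
tool_pos: [0.3819, -0.1294, 0.1342]
orientation: [-27.3, 90.0, -165.8]
force: [1.2, -0.5, 0.3]
opening: 0.0393
wrist [323. 270.] 470 top [ 0.3818 -0.1291  0.0907] 409 circ [ 381.3 -129.4] zt 0.0919
scene [272. 157.] 36 top [0.6192 0.2522 0.1224] 22 circ [619.8 252.5] zt 0.1238
scene [269. 168.] 40 top [0.5877 0.2231 0.1222] 23 circ [589.4 222.7] zt 0.1235
scene [265. 177.] 33 top [0.5583 0.203  0.122 ] 23 circ [558.3 202.8] zt 0.1237
scene [309. 330.] 74 top [ 0.38   -0.1312  0.0908] 53 circ [ 380.8 -131.1] zt 0.0926
t 27.83 tcp [ 0.3835 -0.1282  0.1349] jaw -48.4 F [-0.4  0.1 -0.1] open 0.0395 j [ 10.  -1. -39.   0. -52. 122.]
  target [ 0.382  -0.1295  0.064 ] d(m) [ 0.0708 -0.0001  0.0021] turn [ 0.   -0.03 -0.04]
```

```bash
python3 -m crank '{"delta_pos":[[0.03,0,0.002],[0.05,0,0.002],[0.07,0,0.002],[0.07,0,0.002],[0.07,0,0.002],[0.07,0,0.002],[0.07,0,0.002],[0.07,0,0.002],[0.07,0,0.002],[0.07,0,0.002],[0.07,0,0.002]],"turn":[[0,0,0],[0,0,0],[0,0,0],[0,0,0],[0,0,0],[0,0,0],[0,0,0],[0,0,0],[0,0,0],[0,0,0],[0,0,0]],"grip":[0.45,0.45,0.45,0.45,0.2,0,0,0,0,0,0]}'
python3 -m crank '{"delta_pos":[[0,0,0],[-0.03,0,0],[-0.06,0,0],[-0.1,0,0],[-0.14,0,0],[-0.15,0,0],[-0.15,0,0]],"turn":[[0,0,0],[0,0,0],[0,0,0],[0,0,0],[0,0,0],[0,0,0],[0,0,0]],"grip":[0,0,0,0,0,0,0]}'
python3 -c "
from h import *
go(sw(-.0467,-.0358,.205),131.6)"
```

```text
clock: 28.75
tool_pos: [0.3816, -0.1297, 0.0652]
orientation: [145.1, 89.9, 6.7]
force: [-0.5, 2.4, 5.3]
opening: 0.013
clock: 29.33
tool_pos: [0.3829, -0.1299, 0.2182]
orientation: [141.1, 89.6, 2.7]
force: [-0.1, -0.3, -0.5]
opening: 0.0129
t 29.33 tcp [ 0.3829 -0.1299  0.2182] jaw -48.39 F [-0.1 -0.3 -0.5] open 0.0129 j [ 10.  -6. -32.   0. -64. 122.]
  target [0.5387 0.1854 0.205 ] d(m) [ 0.0144 -0.1323 -0.3259] turn [ 0.01 -0.31 -0.25]
```

```bash
python3 -m crank '{"delta_pos":[[0.01,-0.132,-0.326],[0.01,-0.132,-0.326],[0.01,-0.132,-0.326],[0.01,-0.132,-0.326],[0.01,-0.132,-0.326],[0.01,-0.132,-0.326],[0.01,-0.132,-0.326],[0.01,-0.132,-0.326],[0.01,-0.132,-0.326],[0.01,-0.132,-0.326],[0.01,-0.132,-0.326],[0.01,-0.132,-0.326]],"turn":[[0,0,0],[0,0,0],[0,0,0],[0,0,0],[0,0,0],[0,0,0],[0,0,0],[0,0,0],[0,0,0],[0,0,0],[0,0,0],[0,0,0]],"grip":[0,0,0,0,0,0,0,0,0,0,0,0]}'
python3 -c "
from h import *
go(sw(-.0467,-.0358,.145),131.6)"
```

```text
clock: 30.33
tool_pos: [0.5363, 0.1847, 0.2033]
orientation: [-9.7, 89.9, -148.1]
force: [0.9, 0.1, -0.4]
opening: 0.0128
t 30.33 tcp [0.5363 0.1847 0.2033] jaw -48.4 F [ 0.9  0.1 -0.4] open 0.0128 j [ 39.  11. -15.  -0. -64.  93.]
  target [0.5387 0.1854 0.145 ] d(m) [ 0.0583  0.0011 -0.0025] turn [-0.    0.14  0.02]
```

```bash
python3 -m crank '{"delta_pos":[[0.03,0.001,-0.0025],[0.058,0.001,-0.0025],[0.058,0.001,-0.0025],[0.058,0.001,-0.0025]],"turn":[[0,0,0],[0,0,0],[0,0,0],[0,0,0]],"grip":[0,0,0,0]}'
python3 -c "
from h import *
go(sw(-.0467,-.0358,.0975),131.6)"
```

```text
clock: 30.67
tool_pos: [0.5386, 0.1846, 0.146]
orientation: [-1.2, 89.8, -139.7]
force: [0.1, -0.1, 0.8]
opening: 0.0131
t 30.67 tcp [0.5386 0.1846 0.146 ] jaw -48.45 F [ 0.1 -0.1  0.8] open 0.0131 j [ 39.  15. -19.   0. -57.  93.]
  target [0.5387 0.1854 0.0975] d(m) [ 0.0485 -0.0005 -0.0008] turn [-0.05  0.18  0.  ]
```

```bash
python3 -m crank '{"delta_pos":[[0.01,-0.0005,-0.001],[0.02,-0.0005,-0.001],[0.03,-0.0005,-0.001],[0.04,-0.0005,-0.001],[0.048,-0.0005,-0.001],[0.048,-0.0005,-0.001],[0.048,-0.0005,-0.001]],"turn":[[0,0,0],[0,0,0],[0,0,0],[0,0,0],[0,0,0],[0,0,0],[0,0,0]],"grip":[0,0,0,0,0,0,0]}'
python3 -m crank '{"delta_pos":[[0,0,0],[0,0,0],[0,0,0],[-0.04,0,0],[-0.08,0,0],[-0.12,0,0],[-0.12,0,0.03],[-0.12,0,0.05],[-0.12,0,0.05]],"turn":[[0,0,0],[0,0,0],[0,0,0],[0,0,0],[0,0,0],[0,0,0],[0,0,0],[0,0,0],[0,0,0]],"grip":[0.45,0.45,0.45,0.45,0.45,0.45,0.45,0.45,0.45]}'
python3 - <<'E'
from h import *
caps('wrist','w7'); caps('scene')
s=snap('wrist'); P=cloud(s); q=P[np.isfinite(P[...,0])]
k=q[(q[:,2]>.105)&(q[:,2]<.14)&(abs(q[:,0]-.515)<.03)&(abs(q[:,1]-.28)<.03)]
if len(k): k=k[k[:,2]>np.percentile(k[:,2],90)-.004]; print('knob',len(k),k.mean(0),cv2.minEnclosingCircle((k[:,:2]*1e3).astype(np.float32))[0])
go([.5205,.2831,.16],131.6)
E
```

```text
clock: 31.25
tool_pos: [0.5399, 0.1872, 0.0979]
orientation: [0.8, 89.9, -137.6]
force: [1.1, -1.1, -0.9]
opening: 0.0126
clock: 32.0
tool_pos: [0.5004, 0.1525, 0.2198]
orientation: [-152.2, 89.9, 69.3]
force: [-0.8, 0.1, -0.2]
opening: 0.0393
wrist [327.   6.] 290 top [0.6169 0.2533 0.1224] 217 circ [618.6 254.4] zt 0.1238
wrist [330.  74.] 379 top [0.5889 0.2254 0.1226] 378 circ [589.1 225.2] zt 0.1239
wrist [323. 132.] 317 top [0.5596 0.2056 0.1226] 311 circ [559.7 205.5] zt 0.1238
wrist [334. 183.] 315 top [0.5393 0.1772 0.1221] 299 circ [539.3 177.2] zt 0.1234
scene [269. 168.] 34 top [0.5881 0.2234 0.1223] 21 circ [589.3 223.6] zt 0.124
scene [265. 177.] 32 top [0.5586 0.2027 0.1218] 25 circ [559.5 202.7] zt 0.1235
scene [266. 187.] 34 top [0.5377 0.1739 0.1224] 23 circ [538.2 173.6] zt 0.124
knob 1379 [0.51946215 0.28206119 0.11573245] (519.3373413085938, 282.468505859375)
t 32.15 tcp [0.5029 0.1543 0.219 ] jaw -48.39 F [ 0.3  0.2 -0.3] open 0.0397 j [ 38.   7. -19.   0. -64.  93.]
  target [0.5205 0.2831 0.16  ] d(m) [ 0.0591 -0.0847 -0.0987] turn [ 0.01 -0.07 -0.01]
```

```bash
python3 -m crank '{"delta_pos":[[0.02,-0.0847,-0.098],[0.02,-0.0847,-0.098],[0.04,-0.0847,-0.098],[0.059,-0.0847,-0.098],[0.059,-0.0847,-0.098],[0.059,-0.0847,-0.098]],"turn":[[0,0,0],[0,0,0],[0,0,0],[0,0,0],[0,0,0],[0,0,0]],"grip":[0.5,0.5,0.5,0.5,0.5,0.5]}'
python3 -c "
from h import *
go([.5200,.2828,.087],131.6)"
```

```text
clock: 32.65
tool_pos: [0.5192, 0.2828, 0.1572]
orientation: [6.4, 89.7, -131.9]
force: [0.6, -0.6, 0.8]
opening: 0.044
t 32.65 tcp [0.5192 0.2828 0.1572] jaw -48.32 F [ 0.6 -0.6  0.8] open 0.044 j [ 48.  16. -15.   0. -59.  84.]
  target [0.52   0.2828 0.087 ] d(m) [ 0.0702  0.0005 -0.0009] turn [ 0.08  0.27 -0.03]
```

```bash
python3 -m crank '{"delta_pos":[[0.03,0,-0.001],[0.05,0,-0.001],[0.069,0,-0.001],[0.069,0,-0.001],[0.069,0,-0.001],[0.069,0,-0.001],[0.069,0,-0.001],[0.069,0,-0.001],[0.069,0,-0.001],[0.069,0,-0.001]],"turn":[[0,0,0],[0,0,0],[0,0,0],[0,0,0],[0,0,0],[0,0,0],[0,0,0],[0,0,0],[0,0,0],[0,0,0]],"grip":[0.5,0.5,0.5,0.5,0.2,0,0,0,0,0]}'
python3 -m crank '{"delta_pos":[[0,0,0],[-0.006,0,0],[-0.012,0,0],[-0.016,0,0],[-0.016,0,0],[-0.016,0,0],[-0.016,0,0]],"turn":[[0,0,0],[0,0,0],[0,0,0],[0,0,0],[0,0,0],[0,0,0],[0,0,0]],"grip":[0,0,0,0,0,0,0]}'
```

```text
clock: 33.48
tool_pos: [0.5213, 0.2841, 0.0925]
orientation: [-178.9, 89.8, 42.7]
force: [-3.0, 1.9, 7.7]
opening: 0.0275
clock: 34.07
tool_pos: [0.521, 0.284, 0.1068]
orientation: [-168.0, 89.9, 53.6]
force: [3.1, 4.1, -7.7]
opening: 0.0272
```

```bash
python3 -m crank '{"delta_pos":[[0,-0.008,0],[0,-0.016,0],[0,-0.024,0],[0,-0.032,0],[0,-0.04,0],[0,-0.048,0],[0,-0.056,0],[0,-0.064,0],[0,-0.07,0],[0,-0.07,0],[0,-0.07,0],[0,-0.07,0]],"turn":[[0,0,0],[0,0,0],[0,0,0],[0,0,0],[0,0,0],[0,0,0],[0,0,0],[0,0,0],[0,0,0],[0,0,0],[0,0,0],[0,0,0]],"grip":[0,0,0,0,0,0,0,0,0,0,0,0]}'
python3 -c "
from h import *
p,r=pose(); print(r.inv().apply(p-np.array([.521,.284,.1068])))"
python3 -m crank '{"delta_pos":[[0.004,0,0],[0.008,0,0],[0.012,0,0],[0.015,0,0],[0.015,0,0],[0.015,0,0]],"turn":[[0,0,0],[0,0,0],[0,0,0],[0,0,0],[0,0,0],[0,0,0]],"grip":[0,0,0,0,0,0]}'
```

```text
clock: 35.07
tool_pos: [0.4736, 0.3356, 0.1064]
orientation: [-38.4, 90.0, -176.8]
force: [1.2, 3.8, -8.4]
opening: 0.0274
[ 0.00044524 -0.07003369  0.00117969]
clock: 35.57
tool_pos: [0.474, 0.3356, 0.0925]
orientation: [177.5, 90.0, 39.1]
force: [-4.3, 1.1, 5.4]
opening: 0.0274
```

```bash
python3 -m crank '{"delta_pos":[[0,0,0],[0,0,0],[0,0,0],[0,0,0],[-0.04,0,0],[-0.08,0,0],[-0.11,0.03,0.02],[-0.11,0.06,0.04],[-0.11,0.09,0.04],[-0.11,0.09,0.04],[-0.11,0.09,0.04]],"turn":[[0,0,0],[0,0,0],[0,0,0],[0,0,0],[0,0,0],[0,0,0],[0,0,0],[0,0,0],[0,0,0],[0,0,0],[0,0,0]],"grip":[0.5,0.5,0.5,0.5,0.5,0.5,0.5,0.5,0.5,0.5,0.5]}'
python3 - <<'E'
from h import *
s=snap('wrist','w8'); cv2.imwrite('pics/w8c.png',s['pixels'][:300])
for s in (s,snap('scene')):
    P=cloud(s); q=P[np.isfinite(P[...,0])]
    k=q[(q[:,2]>.105)&(q[:,2]<.14)&(abs(q[:,0]-.473)<.035)&(abs(q[:,1]-.335)<.035)]
    if len(k): k=k[k[:,2]>np.percentile(k[:,2],90)-.004]; print('knob',len(k),k.mean(0),cv2.minEnclosingCircle((k[:,:2]*1e3).astype(np.float32))[0])
    t=q[(q[:,2]>.09)&(q[:,2]<.1)&(abs(q[:,0]-.42)<.03)&(abs(q[:,1]-.123)<.03)]
    if len(t): print('pad',len(t),cv2.minAreaRect((t[:,:2]*1e3).astype(np.float32)))
caps('wrist'); caps('scene')
go([.4205,.125,.15],131.6)
E
```

```text
clock: 36.48
tool_pos: [0.5045, 0.2402, 0.2018]
orientation: [166.2, 90.0, 27.7]
force: [0.2, -0.2, 0.4]
opening: 0.044
knob 1337 [0.47256159 0.33370466 0.11573878] (471.79803466796875, 334.2388610839844)
knob 84 [0.47161473 0.33044018 0.1150494 ] (472.1426696777344, 331.7248840332031)
pad 93 ((420.491455078125, 122.88247680664062), (27.247941970825195, 13.767535209655762), 41.20744705200195)
wrist [307. 104.] 447 top [0.5676 0.3122 0.1225] 423 circ [567.4 312.6] zt 0.1237
wrist [316. 175.] 356 top [0.5398 0.2796 0.1227] 345 circ [539.8 279.5] zt 0.1237
wrist [324. 228.] 350 top [0.5169 0.2526 0.1223] 320 circ [516.3 252.6] zt 0.1237
wrist [326. 277.] 359 top [0.492  0.2288 0.122 ] 301 circ [491.7 228.4] zt 0.1234
scene [237. 155.] 33 top [0.5669 0.3084 0.1222] 22 circ [567.9 308.8] zt 0.1233
scene [235. 165.] 38 top [0.5387 0.2766 0.1223] 24 circ [538.6 276.8] zt 0.1237
scene [234. 175.] 32 top [0.5158 0.249  0.1224] 22 circ [516.4 249. ] zt 0.124
scene [231. 185.] 33 top [0.4908 0.2253 0.1222] 25 circ [491.4 226.1] zt 0.124
t 36.68 tcp [0.5036 0.2421 0.2012] jaw -48.36 F [-0.6 -0.   0.8] open 0.044 j [ 46.  11. -16.   0. -63.  86.]
  target [0.4205 0.125  0.15  ] d(m) [0.0513 0.0323 0.1399] turn [ 0.04  0.03 -0.  ]
```

View pics/w8c.png

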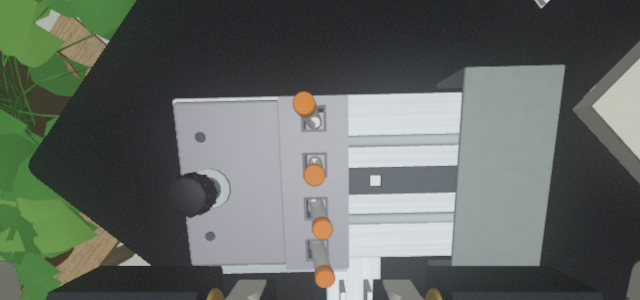

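```bash
python3 -m crank '{"delta_pos":[[0,0.01,0.04],[0,0.02,0.08],[0.02,0.032,0.12],[0.05,0.032,0.14],[0.05,0.032,0.14],[0.05,0.032,0.14]],"turn":[[0,0,0],[0,0,0],[0,0,0],[0,0,0],[0,0,0],[0,0,0]],"grip":[0.5,0.5,0.5,0.5,0.5,0.5]}'
python3 -c "
from h import *
go([.4205,.125,.064],131.6)"
```

```text
clock: 37.18
tool_pos: [0.4184, 0.1235, 0.1502]
orientation: [-2.5, 89.8, -140.9]
force: [0.8, -0.1, 1.6]
opening: 0.0438
t 37.18 tcp [0.4184 0.1235 0.1502] jaw -48.37 F [ 0.8 -0.1  1.6] open 0.0438 j [ 43.   2. -34.  -0. -54.  89.]
  target [0.4205 0.125  0.064 ] d(m) [ 0.0862  0.0003 -0.0029] turn [0.03 0.19 0.01]
```

```bash
python3 -m crank '{"delta_pos":[[0.03,0,-0.003],[0.06,0,-0.003],[0.086,0,-0.003],[0.086,0,-0.003],[0.086,0,-0.003],[0.086,0,-0.003],[0.086,0,-0.003],[0.086,0,-0.003],[0.086,0,-0.003],[0.086,0,-0.003],[0.086,0,-0.003]],"turn":[[0,0,0],[0,0,0],[0,0,0],[0,0,0],[0,0,0],[0,0,0],[0,0,0],[0,0,0],[0,0,0],[0,0,0],[0,0,0]],"grip":[0.5,0.5,0.5,0.5,0.2,0,0,0,0,0,0]}'
python3 -m crank '{"delta_pos":[[0,0,-0.008],[0,0,-0.016],[0,0,-0.024],[0,0,-0.032],[0,0,-0.038],[0,0,-0.041],[0,0,-0.043],[0,0,-0.043],[0,0,-0.043],[0,0,-0.043]],"turn":[[0,0,0],[0,0,0],[0,0,0],[0,0,0],[0,0,0],[0,0,0],[0,0,0],[0,0,0],[0,0,0],[0,0,0]],"grip":[0,0,0,0,0,0,0,0,0,0]}'
```

```text
clock: 38.1
tool_pos: [0.4232, 0.1274, 0.0665]
orientation: [179.8, 89.9, 41.4]
force: [-4.2, 2.9, 7.1]
opening: 0.0139
clock: 38.93
tool_pos: [0.4527, 0.1544, 0.0664]
orientation: [-18.9, 89.8, -157.3]
force: [-16.1, 0.6, 19.5]
opening: 0.0139
```

```bash
python3 -m crank '{"delta_pos":[[0,0,0.002],[0,0,0.002],[0,0,0.002],[0,0,0.002],[-0.04,0,0.002],[-0.08,0,0.002],[-0.12,0,0.002],[-0.13,0,0.03],[-0.13,0,0.03]],"turn":[[0,0,0],[0,0,0],[0,0,0],[0,0,0],[0,0,0],[0,0,0],[0,0,0],[0,0,0],[0,0,0]],"grip":[0.5,0.5,0.5,0.5,0.5,0.5,0.5,0.5,0.5]}'
python3 - <<'E'
from h import *
for s in (snap('wrist'),snap('scene','a9')):
    P=cloud(s); q=P[np.isfinite(P[...,0])]
    k=q[(q[:,2]>.105)&(q[:,2]<.14)&(abs(q[:,0]-.473)<.035)&(abs(q[:,1]-.335)<.035)]
    if len(k): k=k[k[:,2]>np.percentile(k[:,2],90)-.004]; print('knob',len(k),k.mean(0),cv2.minEnclosingCircle((k[:,:2]*1e3).astype(np.float32))[0])
    t=q[(q[:,2]>.09)&(q[:,2]<.1)&(abs(q[:,0]-.448)<.03)&(abs(q[:,1]-.15)<.03)]
    if len(t): print('pad',len(t),cv2.minAreaRect((t[:,:2]*1e3).astype(np.float32)))
caps('wrist'); caps('scene'); go([.45,.15,.2])
E
```

```text
clock: 39.68
tool_pos: [0.4319, 0.1346, 0.199]
orientation: [-179.9, 89.7, 41.6]
force: [-0.7, -0.7, -1.9]
opening: 0.044
knob 298 [0.46372308 0.325563   0.1145944 ] (464.73175048828125, 328.2567138671875)
pad 710 ((450.3011474609375, 153.05682373046875), (27.47391128540039, 13.719881057739258), 41.83094787597656)
knob 79 [0.47146161 0.33027426 0.1154854 ] (473.9070129394531, 332.0317687988281)
pad 78 ((449.78961181640625, 149.60215759277344), (28.122865676879883, 13.521689414978027), 43.265567779541016)
wrist [268.  18.] 550 top [0.5161 0.2517 0.1221] 523 circ [516.2 252. ] zt 0.1235
wrist [273.  83.] 440 top [0.4916 0.2278 0.1221] 440 circ [491.4 227.9] zt 0.1234
scene [235. 165.] 42 top [0.5388 0.2763 0.122 ] 26 circ [539.4 278.4] zt 0.1233
scene [234. 175.] 33 top [0.5158 0.2489 0.1218] 22 circ [516.5 250.2] zt 0.1236
scene [231. 185.] 34 top [0.4905 0.2253 0.1221] 27 circ [491.8 223.9] zt 0.1237
t 39.88 tcp [0.4325 0.1354 0.1952] jaw -48.41 F [ 1.2  0.  -0.1] open 0.0441 j [ 42.   1. -29.   0. -61.  89.]
  target [0.45 0.15 0.2 ] d(m) [-0.0048  0.0007 -0.0228] turn [-0.    0.02 -0.  ]
```

View pics/a9.png

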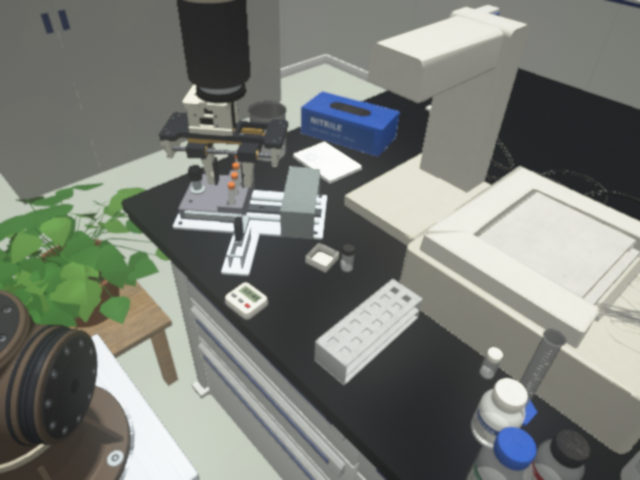

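The paddle is fully in, the knob is at its home height, and the rack is standing, though it was knocked aside after I emptied it. The gripper is clear, so I'm handing in.

```bash
python3 -c "
from plant import *
print(close_job())"
```

```text
the job is handed in; nothing more can be done
None
```

The job is done and handed in at about 40 s of the 208 s allowed; `close_job` gives no verdict. I pulled the lock out to its stop, indexed the carriage to the middle hole and put all four tubes in sockets of their own. Then I indexed the carriage to the last hole, pushed the lock back in, and left the gripper clear of everything.

**Last checks**
- **Lock:** It travelled 40.0 mm on the way in and met its stop. The paddle now sits about 2.7 mm further in than where it started.
- **Carriage and plunger:** The two shifts were 69.8 and 70.0 mm by arm pose. The knob top read about 0.1155 m, against 0.116 m expected with the pin home.
- **Tubes:** All four cap tops read about 0.1235 m after the last shift, against 0.123 m expected when seated. They lean a little within the socket play. The final pictures, after the lock went in, again showed three of the four caps; the gripper hid the one farthest from the lock.
- **Rack and bystanders:** The rack is standing, knocked aside after I had emptied it. The timer and dish look untouched in the last picture; I did not measure them.

**Disagreements**
- The slide's yaw measured about 0.73 rad, outside the stated 0.3 to 0.52. I used the measured value and everything fitted.
- The wrist and scene cameras differed by 2 to 4 mm. I relied mainly on the wrist camera for the sockets, because it agreed with the arm's own pose.
- The last wrist reading of the knob was poor because the knob was at the edge of the picture, so I relied on the scene camera and the earlier wrist view.

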